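# Move burnt-in plug-in modules to the transport rack in the same order

## Robot

A 6-joint arm with a two-finger parallel gripper is mounted at the origin on a cart in front of the work surface, level with it; the furniture and walls round the work are solid. World frame = base frame: x ahead of the robot, y to its left, z up, the work surface at z = 0. Lengths are in mm, angles in rad, forces in N, time in s.
With the tool pointing down it reaches from about 275 to 750 mm from the base axis. Payload 10.2 kg.
Tool frame: the origin (TCP) lies at the very end of the fingers, on their centre line; the grasp point (between the pads) lies behind it (ctrl.grasp_offset is the z of the grasp point in the tool frame, in mm); z points along the fingers, y is the direction in which the jaws open and shut (so a half turn about z gives the same grasp; the last joint's range is limited). The gripper opens to 85 mm and grips with 20 to 120 N. Pads are 22 mm wide; open, the fingers measure 114 mm over their backs; the gripper's body (76 mm by 85 mm) begins 54 mm behind the grasp point. The pads swing forward as they close: fully open they stand 13 mm farther back than shut.
Start: joints at [-1.57, 0.313, 1.498, -0, 1.331, -0.223], TCP at [116.503, -511.916, 231.294] pointing down, gripper open.
Joint ranges: [-2.94, 2.94], [-0.97, 2.17], [0.19, 2.56], [-1.23, 4.37], [0.02, 3.11], [-2.88, 2.88]. Speed limits (rad/s): [2.39, 2.39, 3.01, 3.14, 3.14, 3.14].

## Interface

Orientations are given as a unit quaternion [w, x, y, z].
In Python, from rig import ctrl, capture, job gives the robot as it stands. The module is installed in compiled form; this text tells all that it offers.
- The arm moves only by the tool move_arm, never from a script. Its argument "series" is a list of rows, each a list of 7 numbers: the turn, a rotation vector about the tool's x, y, z in rad, then the shift along the tool's x, y, z in cm, then the opening, from 0 (shut) to 1 (fully open). A call has 1 to 5 rows; each row is the pose to reach, as a shift and turn from the pose measured when the call began, along the tool's axes at that moment; what a row does not reach only later rows make up. A row lasts 1/12 s, in which the tool goes at most 41.7 mm and 7.16 degrees, less where a joint would pass 70% of its speed; a pose out of reach is approached as far as the arm can. A call with a gripper value outside its range is refused whole. The fingers move at their own pace and stop on an object; "grip_force" is the grip in N (left out, the last holds). Time passes only in rows, so rows that repeat a pose let the fingers close. It gives the time, the measured TCP pose, the force and the opening at its end, in the units of the state.
- ctrl.sense(): the state, without advancing time (a new reading comes with each control period).
- capture(name): name is "side" or "top" or "wrist"; returns a dict with "frame" (384x512x3 uint8, red, green, blue), "mtx" (3x3 intrinsics, pixels), "R" (3x3) and "t" (3): a world point X has camera coordinates R X + t. Camera axes: x right, y down, z forward; pixel columns grow to the right and rows downward; lengths in mm; the calibration is good to about 2 mm. A picture is of the moment at which its call begins. There is no depth.
- job.finish_job(): hands the job in, once; it reports no verdict.
The state is a dict: "time_s": time; "joints": joint angles; "dq": joint speeds; "tau": joint torques, N m; "eef_pos": TCP position; "ee_rot": TCP orientation; "force": force on the tool from outside, world axes, zero at the start; "wrist_torque": the same for the moment, N m; "grip_width": opening from 0.0 (shut) to 1.0 (fully open).
Only numpy, scipy, OpenCV 4.12 (cv2) and the standard library are available. Lean on these libraries where they do the work, as an engineer would, in place of code of your own. Each camera call takes 0.05 s, during which the arm holds its last target.

## Task

The three plug-in modules have finished their burn-in: take the loose brass thumb nut off its stud and put it in the small compartment of the blue tray, then lift off the hold-down bar and lay it flat in the long compartment. After that move the modules, always upright, into the black transport rack so that they stand fully home in its bays in the same order from left to right as they stood in the burn-in rack (the rack's colour clips still show that order).

Things in the scene. Friction and masses are not known exactly. Their poses are not given: they have to be found in the camera images.
- module_red: Loose plug-in module, 150 g, red top and red bow handle, in the burn-in rack's red socket. Upright aluminium box 70 (x) x 28 (y) x 50 (z) mm; centred on it the handle, 24 mm along x, 10 mm thick along y, top 78 mm above the module's foot: pinch it across y, fingertips 52 mm or more above the foot. Neighbours stand 48 mm apart. Origin: centre of the underside, z up.
- module_yellow: Loose plug-in module, 150 g, yellow top and yellow bow handle, in the burn-in rack's yellow socket. Upright aluminium box 70 (x) x 28 (y) x 50 (z) mm; centred on it the handle, 24 mm along x, 10 mm thick along y, top 78 mm above the module's foot: pinch it across y, fingertips 52 mm or more above the foot. Neighbours stand 48 mm apart. Origin: centre of the underside, z up.
- module_blue: Loose plug-in module, 150 g, blue top and blue bow handle, in the burn-in rack's blue socket. Upright aluminium box 70 (x) x 28 (y) x 50 (z) mm; centred on it the handle, 24 mm along x, 10 mm thick along y, top 78 mm above the module's foot: pinch it across y, fingertips 52 mm or more above the foot. Neighbours stand 48 mm apart. Origin: centre of the underside, z up.
- socket_red: Fixed socket in the aluminium burn-in rack, marked by a red clip 30 mm wide at the rack's front edge, 54 mm before (-x) the bay's centre. Origin: bay centre, 10 mm above the bench; a module's foot stands 3 mm above it. x to the rear, y along the row to the left. Three sockets, 48 mm apart in one row, in any order, between guides that rise 40 mm above the bench.
- socket_yellow: Fixed socket in the aluminium burn-in rack, marked by a yellow clip 30 mm wide at the rack's front edge, 54 mm before (-x) the bay's centre. Origin: bay centre, 10 mm above the bench; a module's foot stands 3 mm above it. x to the rear, y along the row to the left. Three sockets, 48 mm apart in one row, in any order, between guides that rise 40 mm above the bench.
- socket_blue: Fixed socket in the aluminium burn-in rack, marked by a blue clip 30 mm wide at the rack's front edge, 54 mm before (-x) the bay's centre. Origin: bay centre, 10 mm above the bench; a module's foot stands 3 mm above it. x to the rear, y along the row to the left. Three sockets, 48 mm apart in one row, in any order, between guides that rise 40 mm above the bench.
- transport_rack: Empty fixed black rack, 100 (x) x 180 (y) mm, three plain bays in a row. Origin: centre of the underside, on the bench; front -x, left +y. Bay centres at y = +48 (left), 0, -48 mm, x = 0; each 78 (x) x 36 (y) mm clear, lead-in slopes from ridges 40 mm high, end plates 46 mm high. Bay floor 13 mm above the origin: there a fully seated module has its origin. Modules stand along x.
- hold_down_bar: Loose steel bar 24 (x) x 206 (y) x 5 mm, 120 g, across the module tops before their handles. Origin: centre of the underside. Black pull tab at its middle, 16 (x) x 12 (y) mm, top 31 mm above the underside: pinch across y. 13 mm holes at y = +91 mm over a 6 mm pin (12 mm high from the underside), at -91 mm over a 6 mm stud (28 mm high). Lifts straight up once the nut is off.
- thumb_nut: Loose round brass thumb nut, 24 mm in diameter, 20 mm high, 9 mm hole, 30 g, on the hold-down bar over the 6 mm stud at the bar's right end; the stud stands out 3 mm above it. Already run off its thread: lifts straight up, no turning. Origin: centre of its underside.
- fastener_tray: Open fixed blue tray, 75 (x) x 288 (y) mm, walls 16 mm high, floor 3 mm thick. A wall at y = +78.5 mm parts it into a long compartment (y -141 to +77, middle y = -32 mm) for the bar, lying along y, and a small one at the left (y +80 to +141, middle +110.5 mm) for the nut; both 69 mm wide in x. Origin: centre of the underside.

How it is judged:
By the outcome, as a careful person would: the job done as asked, in the order asked, and still so for the second after the job is handed in, with the robot touching nothing.
It also fails if it takes over 144 s, if anything falls off the work surface, if the arm or the gripper's body presses on something with over 40 N, if the wrist force passes 120 N, or if a joint passes its speed limit or range.

## Working session

There is one attempt and no reset: what is moved stays moved. The work goes in short steps, Python scripts to look and compute and a tool call to move; the robot and the scene stay as the last step left them, time stands still between calls to the robot, and variables do not carry over. Pictures are saved under pics/ and viewed, and the job is handed in when it is done.

Besides the shell and the picture viewer there is one more tool, called as name(argument=value, ...), one argument or row to a line, values as JSON. move_arm: Moves the arm, as the interface text tells. Its arguments: {"type":"object","properties":{"series":{"type":"array","items":{"type":"array","items":{"type":"number"}}},"grip_force":{"type":"number"}},"required":["series"]}

```bash
mkdir -p pics; python3 - <<'E'
from rig import ctrl,capture
import cv2,numpy as np
print(ctrl.sense(), ctrl.grasp_offset)
for n in ("side","top","wrist"):
    c=capture(n); cv2.imwrite(f"pics/{n}0.png",cv2.cvtColor(c["frame"],cv2.COLOR_RGB2BGR))
    print(n,c["mtx"].tolist(),c["R"].round(4).tolist(),c["t"].round(1).tolist())
E
```

```text
{'time_s': 0.0, 'joints': array([-1.57039195e+00,  3.13463124e-01,  1.49850723e+00,  3.04466251e-05,
        1.33101682e+00, -2.23412734e-01]), 'dq': array([ 5.20405505e-04, -1.23870409e-03, -6.18629416e-04,  6.47127473e-04,
       -4.39578147e-05, -7.25744218e-04]), 'tau': array([-1.37128634e-03, -4.12269902e+01, -2.59744906e+01, -2.67745327e-04,
        4.13768328e-03,  2.03623166e-06]), 'eef_pos': array([ 116.51444646, -511.61462811,  230.70197009]), 'ee_rot': array([-6.91283092e-04,  9.93744933e-01,  1.11671491e-01,  9.22796502e-05]), 'force': array([-0.40718992, -0.61328972, -0.82810603]), 'wrist_torque': array([-0.04234573,  0.01304591, -0.05321931]), 'grip_width': 1.0035572467993292} -18.700000000000003
side [[411.1113079848846, 0.0, 251.45886121142922], [0.0, 411.1113079848846, 190.68497103362455], [0.0, 0.0, 1.0]] [[-0.9704, -0.2416, -0.0039], [-0.1569, 0.6423, -0.7502], [0.1838, -0.7273, -0.6612]] [434.3, 161.4, 1120.3]
top [[491.4069090049436, 0.0, 256.9233615155882], [0.0, 491.4069090049436, 191.46005225435863], [0.0, 0.0, 1.0]] [[-0.0137, -0.9999, -0.0041], [-0.9933, 0.0141, -0.1148], [0.1149, 0.0025, -0.9934]] [-69.2, 478.7, 1393.4]
wrist [[268.2567851395371, 0.0, 253.3042996487141], [0.0, 268.2567851395371, 191.63224625611824], [0.0, 0.0, 1.0]] [[0.2221, -0.975, -0.0006], [-0.9222, -0.2103, 0.3245], [-0.3165, -0.0715, -0.9459]] [-524.6, -41.3, 381.0]
```

View pics/top0.png

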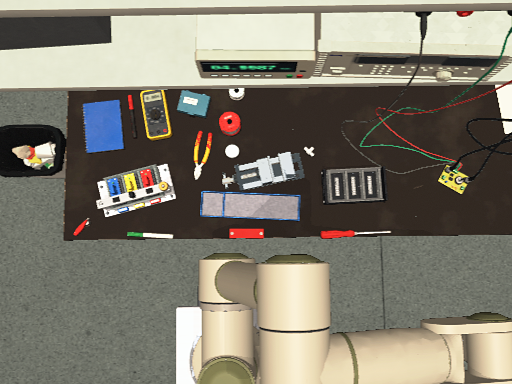

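View pics/side0.png

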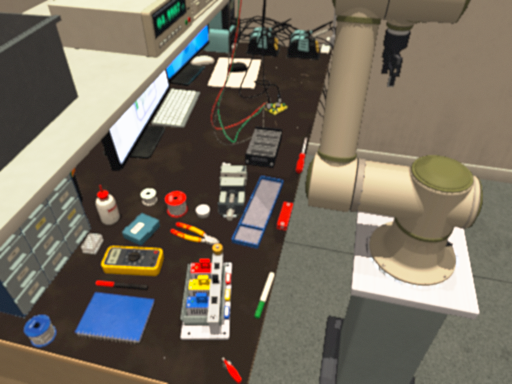

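View pics/wrist0.png

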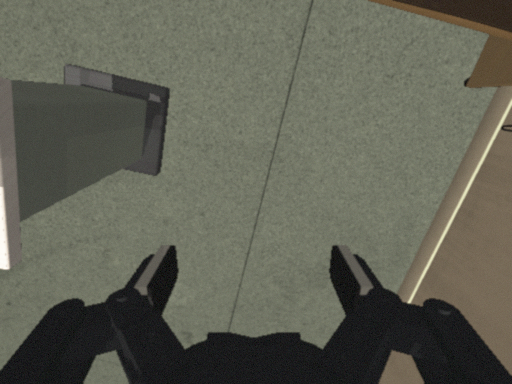

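The top view shows the burn-in rack at about px (135,190), the tray at (250,206), a grey vise at (265,170) and the transport rack at (353,185). I'll zoom in.

```bash
python3 - <<'E'
import cv2
a=cv2.imread("pics/top0.png")
cv2.imwrite("pics/top0a.png",cv2.resize(a[155:225,85:185],None,fx=8,fy=8,interpolation=cv2.INTER_CUBIC)[:600])
cv2.imwrite("pics/top0b.png",cv2.resize(a[140:230,190:390],None,fx=4,fy=4,interpolation=cv2.INTER_CUBIC))
a=cv2.imread("pics/side0.png")
cv2.imwrite("pics/side0a.png",cv2.resize(a[235:345,165:265],None,fx=5,fy=5,interpolation=cv2.INTER_CUBIC))
E
```

```text
(no output)
```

View pics/top0a.png

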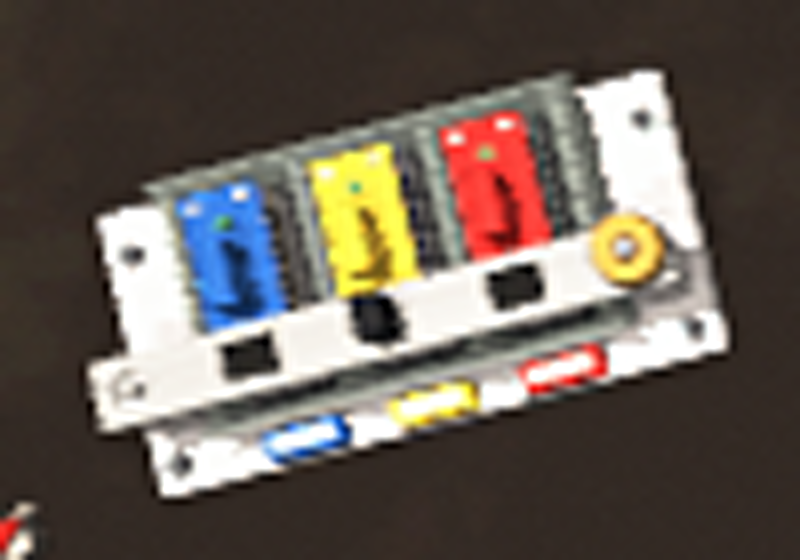

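View pics/top0b.png

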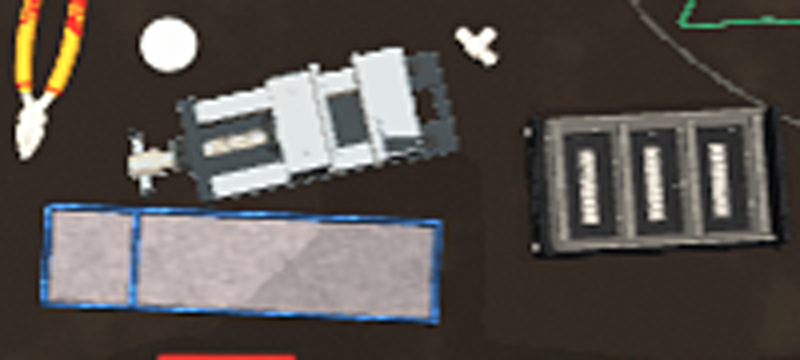

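View pics/side0a.png

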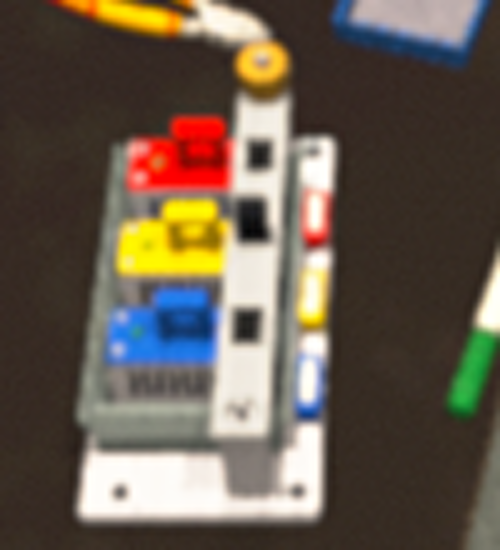

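```bash
cat > h.py <<'E'
import numpy as np,cv2
from rig import ctrl,capture
from scipy.spatial.transform import Rotation as Ro
def p2w(c,u,v,z):
    K,R,t=c["mtx"],np.array(c["R"]),np.array(c["t"])
    d=R.T@np.linalg.inv(K)@np.array([u,v,1.]); o=-R.T@t
    return o+d*(z-o[2])/d[2]
def w2p(c,X):
    q=c["mtx"]@(np.array(c["R"])@np.array(X,float)+np.array(c["t"])); return q[:2]/q[2]
def save(c,name,box=None,f=1):
    a=cv2.cvtColor(c["frame"],cv2.COLOR_RGB2BGR)
    if box: a=a[box[1]:box[3],box[0]:box[2]]
    cv2.imwrite(name,cv2.resize(a,None,fx=f,fy=f,interpolation=cv2.INTER_CUBIC))
def toolR():
    w,x,y,z=ctrl.sense()["ee_rot"]; return Ro.from_quat([x,y,z,w])
def goal(pos,yaw,jaw=True):
    """tool pointing down with tool y axis (jaw) along world angle yaw; print turn & shift(cm)"""
    s=ctrl.sense(); R0=toolR()
    best=None
    for k in (0,np.pi):
        a=yaw+k; y=np.array([np.cos(a),np.sin(a),0]); z=np.array([0,0,-1.]); x=np.cross(y,z)
        rv=(R0.inv()*Ro.from_matrix(np.c_[x,y,z])).as_rotvec()
        if best is None or np.linalg.norm(rv)<np.linalg.norm(best[0]): best=(rv,a)
        print("k",k,"rv",rv.round(4))
    sh=R0.inv().apply(np.array(pos)-s["eef_pos"])/10
    print("shift cm",sh.round(3),"pos",s["eef_pos"].round(1),"j",s["joints"].round(3),"t",s["time_s"].round(2) if hasattr(s["time_s"],'round') else s["time_s"],"F",s["force"].round(1),"g",s["grip_width"])
    return sh
E
python3 - <<'E'
from h import *
c=capture("top")
f=lambda x,y:((x+.5)/8-.5+85,(y+.5)/8-.5+155)
g=lambda x,y:((x+.5)/4-.5+190,(y+.5)/4-.5+140)
for n,p,z in [("nut",f(627,247),88),("barL end",f(108,397),68),("tab",f(380,318),94),("clipb",f(308,438),16),("clipy",f(433,403),16),("clipr",f(564,369),16),
 ("blue top c",f(222,265),63),("base c1",f(100,215),6),("c2",f(655,72),6),("c3",f(727,345),6),("c4",f(168,495),6),
 ("tray",g(47,205),16),("tray",g(440,222),16),("tray",g(436,322),16),("tray",g(43,304),16),("div",g(137,210),16),("div",g(133,308),16),
 ("rack",g(527,127),46),("rack",g(770,106),46),("rack",g(785,240),46),("rack",g(540,254),46),
 ("fl",g(588,185),13),("fl",g(653,183),13),("fl",g(718,180),13)]:
    print(n,p2w(c,*p,z).round(1))
E
```

```text
nut [491.2 184.4  88. ]
barL end [443.4 369.9  68. ]
tab [467.  268.2  94. ]
clipb [432.3 313.8  16. ]
clipy [444.5 268.5  16. ]
clipr [456.2 221.   16. ]
blue top c [490.1 332.3  63. ]
base c1 [516.6 394.7   6. ]
c2 [567.  190.6   6. ]
c3 [465.2 163.4   6. ]
c4 [413.  367.4   6. ]
tray [483.   86.1  16. ]
tray [ 466.5 -200.    16. ]
tray [ 393.8 -195.4   16. ]
tray [410.8  89.1  16. ]
div [478.4  20.5  16. ]
div [407.   23.8  16. ]
rack [ 530.9 -261.4   46. ]
rack [ 543.6 -435.9   46. ]
rack [ 447.  -442.4   46. ]
rack [ 439.4 -268.    46. ]
fl [ 492.5 -309.    13. ]
fl [ 493.3 -356.5   13. ]
fl [ 494.8 -404.1   13. ]
```

```bash
python3 - <<'E'
from h import *
c=capture("wrist"); R=np.array(c["R"]);t=np.array(c["t"]);T=toolR()
s=ctrl.sense()
print("cam in tool",T.inv().apply(-R.T@t-s["eef_pos"]).round(1)); print("cam axes in tool (rows x,y,z)",T.inv().apply(R).round(3))
goal([480,-355,260],-1.57+0.22)
E
```

```text
cam in tool [  84.7   -0.2 -142.6]
cam axes in tool (rows x,y,z) [[ 0.     1.    -0.   ]
 [-0.946  0.    -0.325]
 [-0.325  0.     0.946]]
k 0 rv [-0.0006 -0.0001  0.003 ]
k 3.141592653589793 rv [ 2.0000e-04 -9.0000e-04 -3.1386e+00]
shift cm [38.924 -7.224 -2.886] pos [ 116.5 -511.8  231. ] j [-1.57   0.313  1.498  0.     1.331 -0.223] t 0.25 F [ 0.2 -0.4  0.6] g 0.9962502209095344
```

move_arm(
  series=[
    [0, 0, 0, 20, -3.6, -2.9, 1],
    [0, 0, 0, 20, -3.6, -2.9, 1],
    [0, 0, 0, 20, -3.6, -2.9, 1],
    [0, 0, 0, 20, -3.6, -2.9, 1],
    [0, 0, 0, 20, -3.6, -2.9, 1],
  ],
)

```text
time_s: 0.67
eef_pos: [305.3, -431.1, 260.5]
ee_rot: [-0.0, 0.994, 0.112, 0.0]
force: [0.0, 0.7, 0.6]
grip_width: 1.0
```

move_arm(
  series=[
    [0, 0, 0, 20, -3.6, 0, 1],
    [0, 0, 0, 20, -3.6, 0, 1],
    [0, 0, 0, 20, -3.6, 0, 1],
    [0, 0, 0, 20, -3.6, 0, 1],
    [0, 0, 0, 20, -3.6, 0, 1],
  ],
)

```text
time_s: 1.08
eef_pos: [494.3, -350.0, 260.5]
ee_rot: [-0.0, 0.994, 0.112, 0.0]
force: [-0.4, -0.4, 0.8]
grip_width: 0.998
```

```bash
python3 - <<'E'
from h import *
goal([480,-355,260],-1.57+0.22)
c=capture("wrist"); save(c,"pics/w1.png",None,1.5)
E
```

```text
k 0 rv [-0.0005 -0.0003  0.0036]
k 3.141592653589793 rv [ 5.000e-04 -9.000e-04 -3.138e+00]
shift cm [-1.508  0.164  0.047] pos [ 494.3 -350.   260.5] j [-8.100e-01  4.790e-01  1.183e+00  1.000e-03  1.480e+00  5.370e-01] t 1.0833 F [-0.4 -0.4  0.8] g 0.9976690039820961
```

View pics/w1.png

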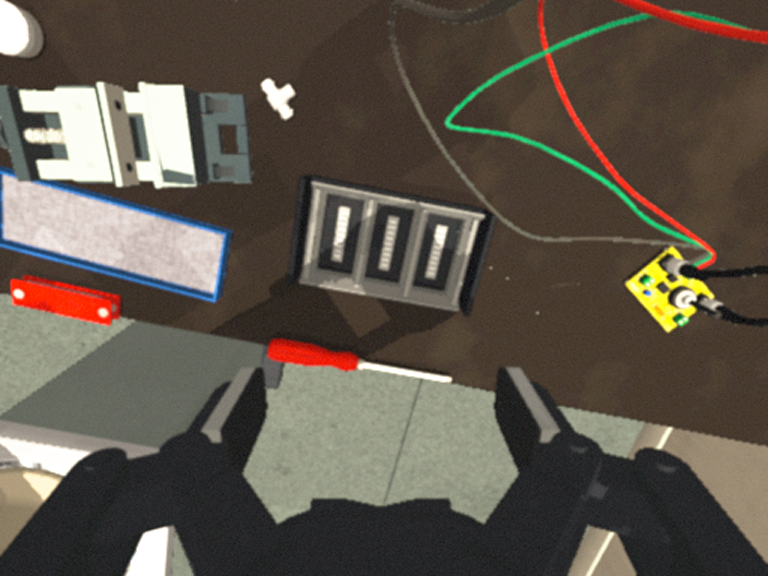

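```bash
python3 - <<'E'
from h import *
import cv2
a=cv2.imread("pics/w1.png")
a=cv2.cvtColor(capture("wrist")["frame"],cv2.COLOR_RGB2BGR)
cv2.imwrite("pics/w1z.png",cv2.resize(a[110:215,190:335],None,fx=5.5,fy=5.5,interpolation=cv2.INTER_CUBIC))
E
```

```text
(no output)
```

View pics/w1z.png

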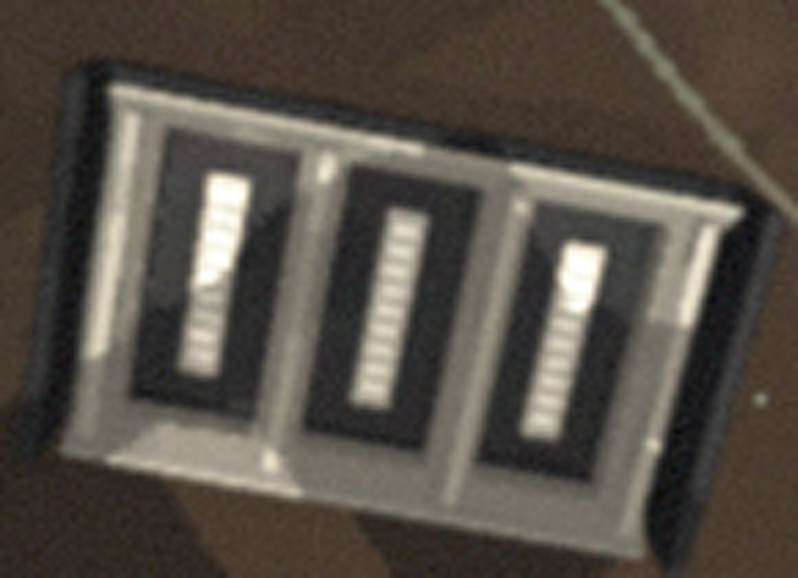

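```bash
python3 - <<'E'
from h import *
c=capture("wrist")
f=lambda x,y:((x+.5)/5.5-.5+190,(y+.5)/5.5-.5+110)
for n,p,z in [("L",(215,275),13),("M",(390,309),13),("R",(564,341),13),("Ltop",(230,172),13),("Lbot",(198,377),13),("Mtop",(408,210),13),("Mbot",(371,408),13),("Rtop",(584,242),13),("Rbot",(540,438),13),
 ("lp",(72,65),46),("rp",(775,205),46),("lp-f",(25,455),46),("rpf",(680,575),46),("innerTL",(110,90),40),("innerTR",(740,210),40),("innerBL",(65,455),40),("innerBR",(645,553),40)]:
    print(n,p2w(c,*f(*p),z).round(1))
t=capture("top")
goal([470,200,260],-1.57+0.25)
E
```

```text
L [ 488.9 -312.7   13. ]
M [ 490.5 -360.6   13. ]
R [ 492.7 -408.7   13. ]
Ltop [ 516.7 -311.1   13. ]
Lbot [ 460.  -313.8   13. ]
Mtop [ 517.6 -358.9   13. ]
Mbot [ 462.2 -362.1   13. ]
Rtop [ 520.  -406.5   13. ]
Rbot [ 464.4 -409.8   13. ]
lp [ 537.9 -271.5   46. ]
rp [ 544.1 -442.4   46. ]
lp-f [ 439.6 -276.1   46. ]
rpf [ 445.8 -449.    46. ]
innerTL [ 533.5 -280.4   40. ]
innerTR [ 540.4 -436.3   40. ]
innerBL [ 439.7 -285.3   40. ]
innerBR [ 447.6 -440.1   40. ]
k 0 rv [-0.001   0.0004 -0.0252]
k 3.141592653589793 rv [6.0000e-04 1.6000e-03 3.1163e+00]
shift cm [ 1.0109e+01 -5.4220e+01  5.4000e-02] pos [ 492.7 -351.1  260. ] j [-0.813  0.478  1.186  0.     1.479  0.533] t 1.2833 F [-0.4  0.6  0.1] g 0.9982357170196009
```

move_arm(
  series=[
    [0, 0, -0.025, 2, -20.5, 0, 1],
    [0, 0, -0.025, 2, -20.5, 0, 1],
    [0, 0, -0.025, 2, -20.5, 0, 1],
    [0, 0, -0.025, 2, -20.5, 0, 1],
    [0, 0, -0.025, 2, -20.5, 0, 1],
  ],
)

```text
time_s: 1.7
eef_pos: [464.8, -145.9, 260.3]
ee_rot: [-0.0, 0.992, 0.124, -0.0]
force: [0.8, -0.5, -0.0]
grip_width: 0.999
```

move_arm(
  series=[
    [0, 0, 0, 4, -20.5, 0, 1],
    [0, 0, 0, 4, -20.5, 0, 1],
    [0, 0, 0, 4, -20.5, 0, 1],
    [0, 0, 0, 4, -20.5, 0, 1],
    [0, 0, 0, 4, -20.5, 0, 1],
  ],
)

```text
time_s: 2.12
eef_pos: [452.3, 61.8, 260.8]
ee_rot: [-0.0, 0.992, 0.123, 0.0]
force: [1.2, -0.2, 0.4]
grip_width: 1.001
```

move_arm(
  series=[
    [0, 0, 0, 4, -15, 0, 1],
    [0, 0, 0, 4, -15, 0, 1],
    [0, 0, 0, 4, -15, 0, 1],
    [0, 0, 0, 4, -15, 0, 1],
    [0, 0, 0, 4, -15, 0, 1],
  ],
)

```text
time_s: 2.53
eef_pos: [453.9, 220.1, 260.9]
ee_rot: [-0.001, 0.992, 0.124, 0.0]
force: [1.3, -0.5, 0.1]
grip_width: 1.001
```

```bash
python3 - <<'E'
from h import *
goal([470,220,260],-1.57+0.25)
c=capture("wrist"); save(c,"pics/w2.png",None,1.5)
E
```

```text
k 0 rv [-0.0013 -0.0006 -0.0019]
k 3.141592653589793 rv [-1.0000e-03  2.1000e-03  3.1397e+00]
shift cm [1.56  0.406 0.087] pos [453.9 220.1 260.9] j [2.180e-01 2.460e-01 1.508e+00 1.000e-03 1.387e+00 1.540e+00] t 2.5333 F [ 1.3 -0.5  0.1] g 1.0011309297192377
```

View pics/w2.png

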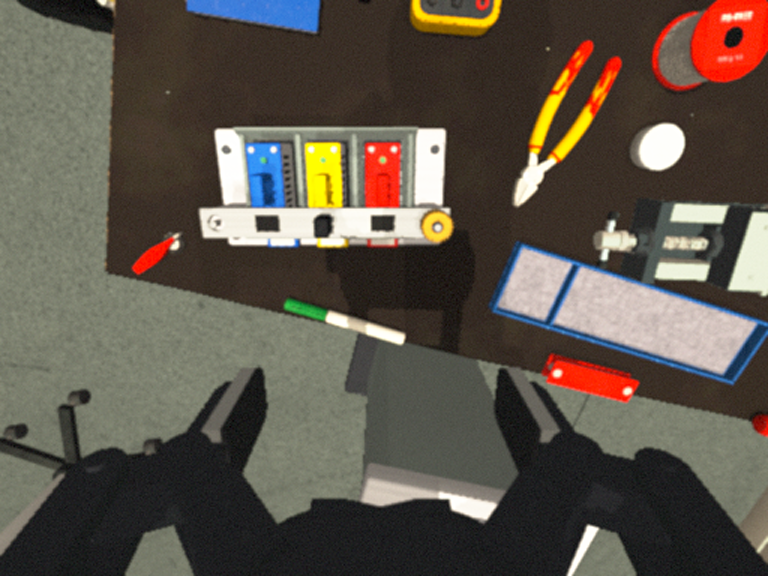

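```bash
python3 - <<'E'
from h import *
c=capture("wrist"); save(c,"pics/w2a.png",(125,80,310,170),4.3); save(c,"pics/w2b.png",(320,150,512,260),4)
import pickle; pickle.dump(c,open("w2.pkl","wb")); print(ctrl.sense()["eef_pos"])
E
```

```text
[454.38810563 216.56062307 260.78090037]
```

View pics/w2a.png

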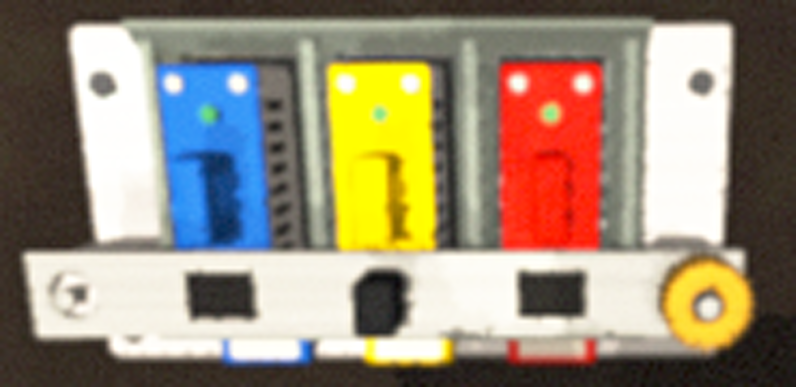

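View pics/w2b.png

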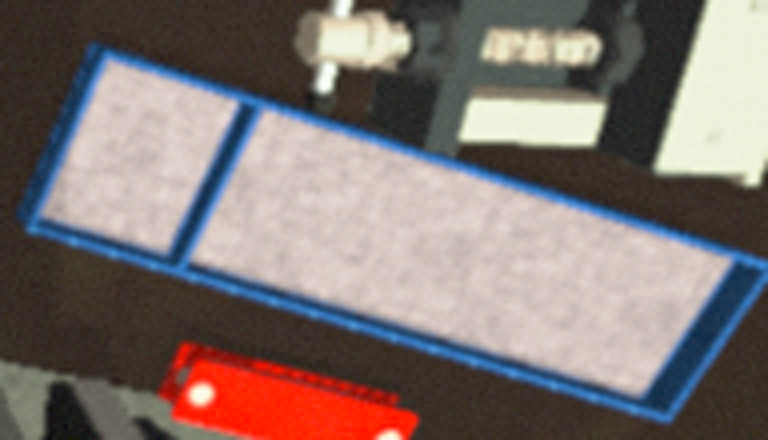

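```bash
python3 - <<'E'
from h import *
import pickle; c=pickle.load(open("w2.pkl","rb"))
f=lambda x,y:((x+.5)/4.3-.5+125,(y+.5)/4.3-.5+80)
g=lambda x,y:((x+.5)/4-.5+320,(y+.5)/4-.5+150)
for n,p,z in [("nut",f(706,302),88),("stud",f(708,307),91),("pin",f(73,294),75),("bar TL",f(22,252),68),("bar BL",f(37,338),68),("tab TL?",f(370,272),94),("tab TR",f(410,272),94),("tab",f(379,308),94),
("red LED",f(550,114),63),("yel LED",f(379,114),63),("blu LED",f(208,114),63),
("rTL",f(500,62),63),("rTR",f(600,62),63),("yTL",f(328,64),63),("yTR",f(428,64),63),("bTL",f(156,66),63),("bTR",f(256,66),63),
("rhandle TL",f(535,150),91),("yh",f(352,152),91),("bh",f(180,154),91),
("tray",g(98,45),16),("tray",g(768,265),16),("tray",g(665,415),16),("tray",g(30,228),16),("d",g(252,100),16),("d",g(178,265),16)]:
    print(n,p2w(c,*p,z).round(1))
E
```

```text
nut [492.1 184.3  88. ]
stud [491.3 183.9  91. ]
pin [448.1 357.6  75. ]
bar TL [454.8 375.8  68. ]
bar BL [430.6 368.9  68. ]
tab TL? [478.6 274.6  94. ]
tab TR [481.2 264.2  94. ]
tab [469.7 270.3  94. ]
red LED [528.7 237.7  63. ]
yel LED [516.9 284.4  63. ]
blu LED [505. 331.  63.]
rTL [538.6 254.5  63. ]
rTR [545.4 227.7  63. ]
yTL [526.4 300.7  63. ]
yTR [533.2 273.8  63. ]
bTL [514.1 346.9  63. ]
bTR [520.9 320.   63. ]
rhandle TL [519.7 239.4  91. ]
yh [507.5 285.6  91. ]
bh [495.9 329.   91. ]
tray [486.4  88.4  16. ]
tray [ 468.1 -198.6   16. ]
tray [ 397.1 -194.5   16. ]
tray [411.6  88.5  16. ]
d [480.8  25.2  16. ]
d [411.   26.8  16. ]
```

```bash
python3 - <<'E'
from h import *
goal([491.7,184.2,125],0.253)
E
```

```text
k 0 rv [ 0.0000e+00  1.0000e-04 -1.5775e+00]
k 3.141592653589793 rv [ 1.0000e-04 -0.0000e+00  1.5641e+00]
shift cm [ 2.83   4.047 13.578] pos [454.4 216.6 260.8] j [ 0.212  0.244  1.511 -0.     1.387  1.536] t 2.6333 F [ 0.7 -0.9  0.2] g 0.9967927091541163
```

move_arm(
  series=[
    [0, 0, -0.12, 2.8, 4.0, 10, 1],
    [0, 0, -0.24, 2.8, 4.0, 10, 1],
    [0, 0, -0.36, 2.8, 4.0, 10, 1],
    [0, 0, -0.48, 2.8, 4.0, 10, 1],
    [0, 0, -0.6, 2.8, 4.0, 10, 1],
  ],
)

```text
time_s: 3.05
eef_pos: [491.2, 181.6, 159.3]
ee_rot: [-0.0, 0.911, 0.411, -0.002]
force: [0.4, -0.2, 0.4]
grip_width: 0.999
```

move_arm(
  series=[
    [0, 0, -0.12, 0, 0, 0, 1],
    [0, 0, -0.24, 0, 0, 0, 1],
    [0, 0, -0.36, 0, 0, 0, 1],
    [0, 0, -0.48, 0, 0, 0, 1],
    [0, 0, -0.6, 0, 0, 0, 1],
  ],
)

```text
time_s: 3.47
eef_pos: [491.4, 179.3, 159.5]
ee_rot: [-0.001, 0.748, 0.664, -0.002]
force: [-1.2, 0.0, 0.5]
grip_width: 1.0
```

move_arm(
  series=[
    [0, 0, -0.12, 0, 0, 0, 1],
    [0, 0, -0.24, 0, 0, 0, 1],
    [0, 0, -0.36, 0, 0, 0, 1],
    [0, 0, -0.38, 0, 0, 0, 0.7],
    [0, 0, -0.38, 0, 0, 0, 0.7],
  ],
)

```text
time_s: 3.88
eef_pos: [491.5, 177.8, 159.7]
ee_rot: [-0.001, 0.611, 0.792, -0.002]
force: [1.1, 0.1, -0.4]
grip_width: 0.749
```

```bash
python3 - <<'E'
from h import *
goal([491.7,184.2,76],0.253)
c=capture("wrist"); save(c,"pics/w3.png",None,1.5)
print(w2p(c,[491.7,184.2,88])*1.5)
E
```

```text
k 0 rv [-0.0033  0.0007  0.0031]
k 3.141592653589793 rv [-1.1000e-03 -5.1000e-03 -3.1385e+00]
shift cm [0.624 0.209 8.369] pos [491.5 177.8 159.7] j [ 1.230e-01  3.770e-01  1.604e+00 -1.000e-03  1.163e+00 -1.320e-01] t 3.8833 F [ 1.1  0.1 -0.4] g 0.7486991457406708
[382.00012222 294.03540554]
```

View pics/w3.png

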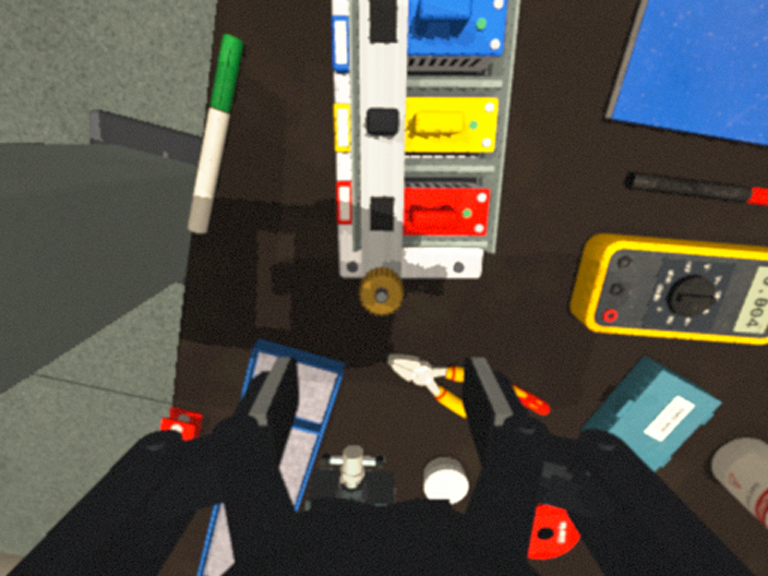

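move_arm(
  series=[
    [0, 0, 0, 0.7, 0.2, 4, 0.7],
    [0, 0, 0, 0.7, 0.2, 7.5, 0.7],
    [0, 0, 0, 0.7, 0.2, 8.8, 0.7],
    [0, 0, 0, 0.7, 0.2, 8.8, 0.6],
    [0, 0, 0, 0.7, 0.2, 8.8, 0.5],
  ],
  grip_force=25,
)

```text
time_s: 4.35
eef_pos: [491.6, 184.8, 71.9]
ee_rot: [-0.001, 0.612, 0.791, -0.002]
force: [1.0, -0.3, -0.1]
grip_width: 0.499
```

```bash
python3 - <<'E'
from h import *
goal([491.7,184.7,72],0.253)
c=capture("wrist"); save(c,"pics/w4.png",(150,150,360,384),2.5)
E
```

```text
k 0 rv [-0.0037  0.0006 -0.0003]
k 3.141592653589793 rv [1.0000e-03 5.8000e-03 3.1413e+00]
shift cm [-0.016  0.011 -0.011] pos [491.6 184.8  71.9] j [ 1.370e-01  4.980e-01  1.683e+00 -1.000e-03  9.640e-01 -1.150e-01] t 4.35 F [ 1.  -0.3 -0.1] g 0.4985606677169286
```

View pics/w4.png

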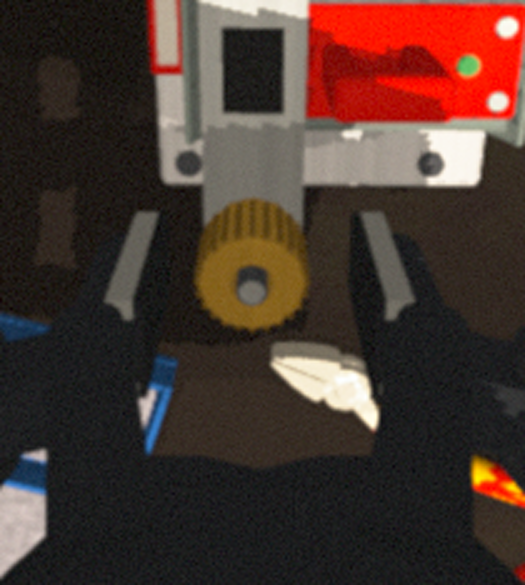

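The nut sits centred between the pads, so I'll close on it.

move_arm(
  series=[
    [0, 0, 0, 0, 0, 0, 0.1],
    [0, 0, 0, 0, 0, 0, 0.1],
    [0, 0, 0, 0, 0, 0, 0.1],
    [0, 0, 0, 0, 0, 0, 0.1],
    [0, 0, 0, 0, 0, 0, 0.1],
  ],
  grip_force=30,
)

```text
time_s: 4.82
eef_pos: [491.7, 184.6, 74.6]
ee_rot: [-0.0, 0.612, 0.791, -0.001]
force: [-8.2, -3.5, 11.4]
grip_width: 0.256
```

move_arm(
  series=[
    [0, 0, 0, 0, 0, -1, 0.1],
    [0, 0, 0, 0, 0, -2.5, 0.1],
    [0, 0, 0, 0, 0, -5.5, 0.1],
    [0, 0, 0, 0, 0, -8, 0.1],
    [0, 0, 0, 0, 0, -8, 0.1],
  ],
)

```text
time_s: 5.23
eef_pos: [494.3, 185.2, 160.4]
ee_rot: [0.004, 0.612, 0.791, 0.002]
force: [-0.1, -0.1, 0.9]
grip_width: 0.254
```

```bash
python3 - <<'E'
from h import *
goal([446.2,55.8,120],-0.055)
c=capture("wrist"); save(c,"pics/w5.png",(150,150,360,384),2.5)
E
```

```text
k 0 rv [0.0083 0.0015 0.3078]
k 3.141592653589793 rv [-2.2000e-03  1.1900e-02 -2.8338e+00]
shift cm [-11.314  -7.923   4.011] pos [494.3 185.2 160.4] j [ 0.137  0.381  1.596 -0.002  1.156 -0.115] t 5.2333 F [-0.1 -0.1  0.9] g 0.25361985625349287
```

View pics/w5.png

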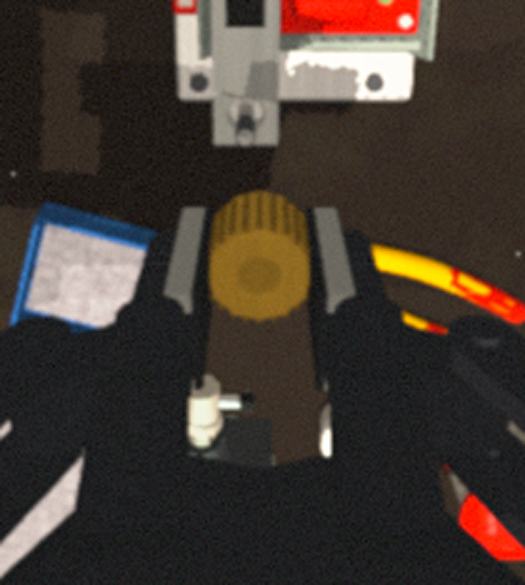

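move_arm(
  series=[
    [0, 0, 0.1, -11.3, -7.9, 0, 0.1],
    [0, 0, 0.2, -11.3, -7.9, 0, 0.1],
    [0, 0, 0.3, -11.3, -7.9, 0, 0.1],
    [0, 0, 0.308, -11.3, -7.9, 4, 0.1],
    [0, 0, 0.308, -11.3, -7.9, 8, 0.1],
  ],
)

```text
time_s: 5.7
eef_pos: [445.9, 53.2, 78.3]
ee_rot: [0.004, 0.728, 0.686, 0.003]
force: [1.1, -0.0, -0.7]
grip_width: 0.257
```

```bash
python3 - <<'E'
from h import *
goal([446.2,55.8,30],-0.055)
c=capture("wrist"); save(c,"pics/w6.png",None,1.5)
for p in [(30.5,34.5),(-30.5,34.5),(-30.5,-34.5),(30.5,-34.5)]:
    a=-0.055; y,x=p; X=[446.2+x*np.cos(a)-y*np.sin(a),55.8+x*np.sin(a)+y*np.cos(a),16]; print(w2p(c,X)*1.5)
E
```

```text
k 0 rv [ 0.0106  0.0018 -0.0048]
k 3.141592653589793 rv [ 2.7000e-03 -1.6600e-02  3.1367e+00]
shift cm [ 0.27  -0.034  4.834] pos [445.9  53.2  78.3] j [-1.430e-01  3.420e-01  1.911e+00 -1.000e-03  8.770e-01 -8.200e-02] t 5.7 F [ 1.1 -0.  -0.7] g 0.25737026871225205
[443.07454963 251.68330489]
[438.10209703 355.33622149]
[317.56499008 356.494715  ]
[311.097336   252.63971458]
```

View pics/w6.png

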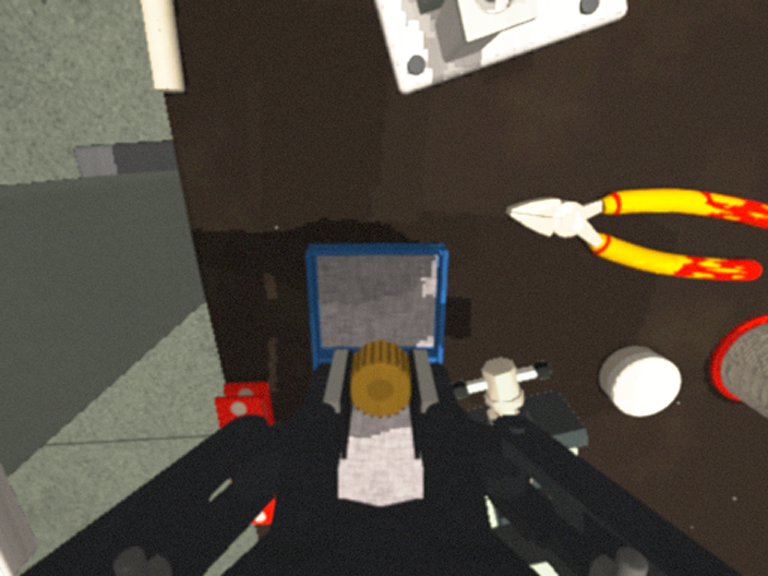

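move_arm(
  series=[
    [0, 0, 0, 0.3, 0, 3, 0.1],
    [0, 0, 0, 0.3, 0, 5, 0.1],
    [0, 0, 0, 0.3, 0, 6.0, 0.1],
    [0, 0, 0, 0.3, 0, 6.2, 0.1],
    [0, 0, 0, 0.3, 0, 6.4, 0.1],
  ],
)

```text
time_s: 6.17
eef_pos: [440.0, 58.2, 7.7]
ee_rot: [-0.003, 0.727, 0.686, -0.003]
force: [-19.7, -1.5, 52.8]
grip_width: 0.255
```

move_arm(
  series=[
    [0, 0, 0, 0, 0, 0.15, 0.1],
    [0, 0, 0, 0, 0, 0.3, 0.1],
    [0, 0, 0, 0, 0, 0.3, 0.1],
  ],
)

```text
time_s: 6.42
eef_pos: [440.1, 58.3, 7.4]
ee_rot: [-0.003, 0.727, 0.687, -0.004]
force: [-12.8, -2.7, 36.5]
grip_width: 0.26
```

```bash
python3 - <<'E'
from h import *
goal([446.2,55.8,12],-0.055)
c=capture("wrist"); save(c,"pics/w7.png",(150,150,360,384),2.5)
goal([446.2,55.8,12],-0.055)
E
```

```text
k 0 rv [-0.0098  0.001  -0.0017]
k 3.141592653589793 rv [1.5000e-03 1.5400e-02 3.1398e+00]
shift cm [-0.215  0.619 -0.462] pos [440.1  58.3   7.4] j [-0.132  0.48   1.955 -0.003  0.716 -0.074] t 6.4167 F [-12.8  -2.7  36.5] g 0.259515055115791
k 0 rv [-0.0097  0.001  -0.0017]
k 3.141592653589793 rv [1.5000e-03 1.5200e-02 3.1398e+00]
shift cm [-0.213  0.62  -0.463] pos [440.1  58.3   7.4] j [-0.132  0.48   1.955 -0.003  0.715 -0.074] t 6.4667 F [-13.2  -2.9  36.1] g 0.25715539425220496
```

View pics/w7.png

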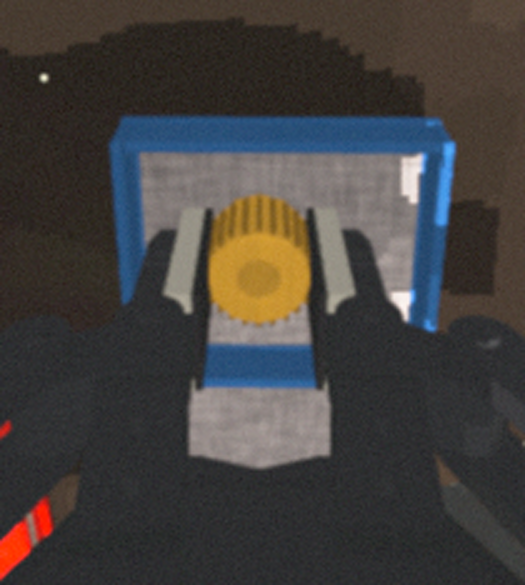

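move_arm(
  series=[
    [0, 0, 0, 0, 0, -0.25, 0.1],
    [0, 0, 0, -0.1, 0.45, -0.25, 0.1],
    [0, 0, 0, -0.1, 0.45, -0.25, 0.1],
  ],
)

```text
time_s: 6.72
eef_pos: [445.7, 57.0, 10.5]
ee_rot: [-0.003, 0.727, 0.687, -0.003]
force: [0.6, -0.3, 0.2]
grip_width: 0.256
```

move_arm(
  series=[
    [0, 0, 0, 0, 0, 0, 0.33],
    [0, 0, 0, 0, 0, 0, 0.36],
    [0, 0, 0, 0, 0, 0, 0.38],
    [0, 0, 0, 0, 0, 0, 0.38],
  ],
)

```text
time_s: 7.05
eef_pos: [445.6, 57.1, 10.4]
ee_rot: [-0.003, 0.727, 0.687, -0.003]
force: [-0.2, 0.6, -0.1]
grip_width: 0.38
```

```bash
python3 - <<'E'
from h import *
goal([446.2,55.8,120],-0.055)
c=capture("wrist"); save(c,"pics/w8.png",(150,150,360,384),2.5)
E
```

```text
k 0 rv [-0.0085  0.001  -0.0014]
k 3.141592653589793 rv [1.6000e-03 1.3300e-02 3.1401e+00]
shift cm [ -0.135  -0.025 -10.963] pos [445.6  57.1  10.4] j [-0.133  0.482  1.94  -0.002  0.728 -0.075] t 7.05 F [-0.2  0.6 -0.1] g 0.37997554656387683
```

View pics/w8.png

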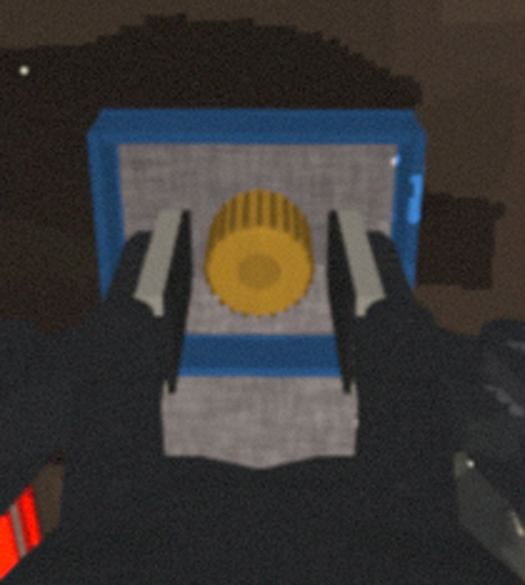

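move_arm(
  series=[
    [0, 0, 0, 0, 0, -4, 0.38],
    [0, 0, 0, 0, 0, -8, 0.38],
    [0, 0, 0, 0, 0, -12, 0.5],
    [0, 0, 0, 0, 0, -16, 1],
    [0, 0, 0, 0, 0, -17, 1],
  ],
)

```text
time_s: 7.52
eef_pos: [448.9, 57.0, 186.0]
ee_rot: [0.001, 0.727, 0.687, -0.0]
force: [0.4, 0.0, 0.8]
grip_width: 0.768
```

```bash
python3 - <<'E'
from h import *
goal([469.7,270.5,180],-1.318)
c=capture("wrist"); save(c,"pics/w9.png",None,1.5)
E
```

```text
k 0 rv [1.5000e-03 1.1000e-03 1.2617e+00]
k 3.141592653589793 rv [-1.2000e-03  1.6000e-03 -1.8799e+00]
shift cm [21.432  0.87   0.566] pos [448.9  57.  186. ] j [-0.133  0.198  1.772 -0.002  1.171 -0.076] t 7.5167 F [0.4 0.  0.8] g 0.7679513696034054
```

View pics/w9.png

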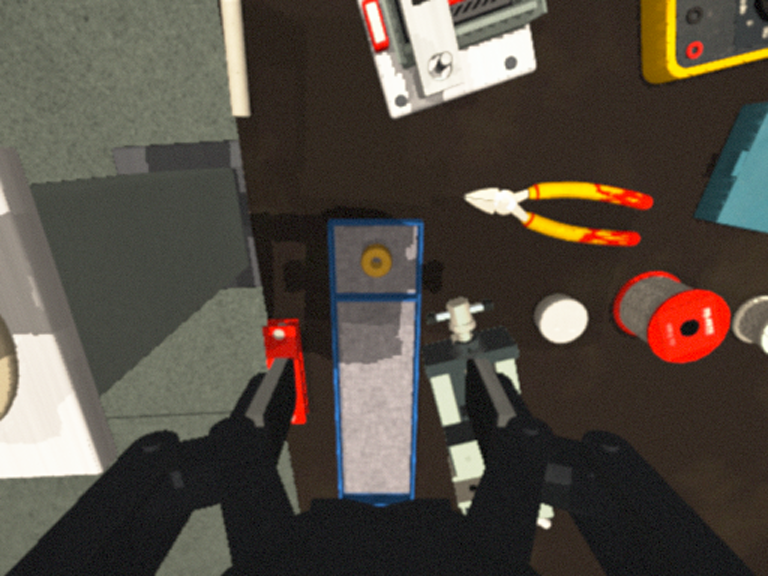

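```bash
python3 - <<'E'
from h import *
c=capture("wrist")
P=[p2w(c,u/1.5-.2,v/1.5-.2,16) for u,v in [(330,221),(423,220),(413,498),(341,495)]]
print(np.round(P,1), np.mean(P,0)); print(p2w(c,332/1.5,297/1.5,16),p2w(c,420/1.5,296/1.5,16),p2w(c,376/1.5,259/1.5,23))
E
```

```text
[[ 412.7   90.4   16. ]
 [ 484.7   87.1   16. ]
 [ 468.7 -190.6   16. ]
 [ 397.1 -182.7   16. ]] [440.81992536 -48.93893092  16.        ]
[408.47936161  27.45025311  16.        ] [481.11900064  24.22754541  16.        ] [446.88061866  59.66082936  23.        ]
```

move_arm(
  series=[
    [0, 0, 0.12, 20, 0.9, 0, 1],
    [0, 0, 0.24, 20, 0.9, 0, 1],
    [0, 0, 0.36, 20, 0.9, 0, 1],
    [0, 0, 0.48, 20, 0.9, 0, 1],
    [0, 0, 0.6, 20, 0.9, 0, 1],
  ],
)

```text
time_s: 8.03
eef_pos: [465.7, 238.2, 180.1]
ee_rot: [-0.001, 0.885, 0.466, -0.003]
force: [0.2, -0.6, 1.0]
grip_width: 1.002
```

move_arm(
  series=[
    [0, 0, 0.12, 0, 0, 0, 1],
    [0, 0, 0.24, 0, 0, 0, 1],
    [0, 0, 0.36, 0, 0, 0, 1],
    [0, 0, 0.48, 0, 0, 0, 1],
    [0, 0, 0.6, 0, 0, 0, 1],
  ],
)

```text
time_s: 8.45
eef_pos: [464.9, 238.1, 178.0]
ee_rot: [0.0, 0.983, 0.181, -0.005]
force: [0.1, -0.6, -0.4]
grip_width: 0.999
```

```bash
python3 - <<'E'
from h import *
goal([469.7,270.5,170],-1.318)
c=capture("wrist"); save(c,"pics/w10.png",None,1.5)
goal([469.7,270.5,170],-1.318)
E
```

```text
k 0 rv [-0.0003  0.0106  0.1113]
k 3.141592653589793 rv [-1.6100e-02 -5.0000e-04 -3.0302e+00]
shift cm [ 1.607 -2.857  0.783] pos [464.9 238.1 178. ] j [ 0.249  0.36   1.577 -0.     1.215  1.456] t 8.45 F [ 0.1 -0.6 -0.4] g 0.9994637114855242
k 0 rv [-0.0003  0.0105  0.1041]
k 3.141592653589793 rv [-1.6000e-02 -5.0000e-04 -3.0374e+00]
shift cm [ 1.585 -2.874  0.789] pos [465.  238.1 178. ] j [ 0.249  0.36   1.577 -0.     1.215  1.463] t 8.5 F [-0.5  0.1 -0.6] g 0.9978987820795071
```

View pics/w10.png

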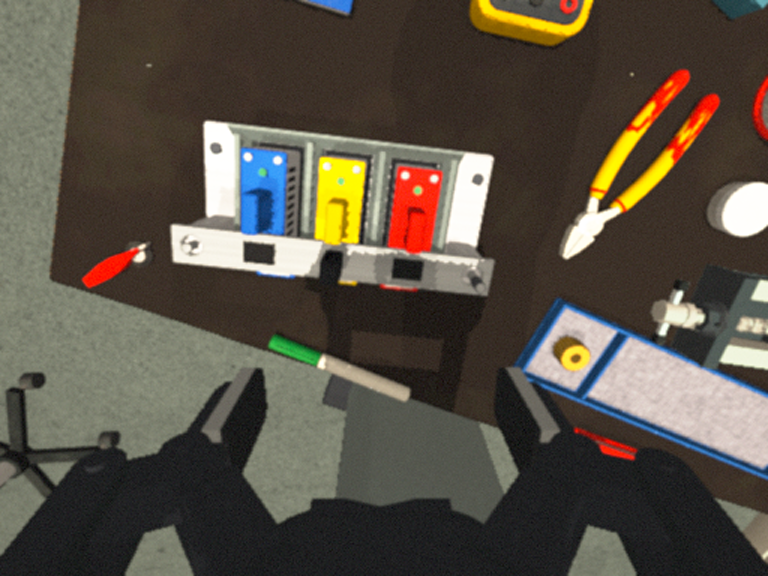

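```bash
python3 - <<'E'
from h import *
import pickle
c=capture("wrist"); save(c,"pics/w10a.png",(110,75,335,205),3.5)
pickle.dump(c,open("w10.pkl","wb"))
E
```

```text
(no output)
```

View pics/w10a.png

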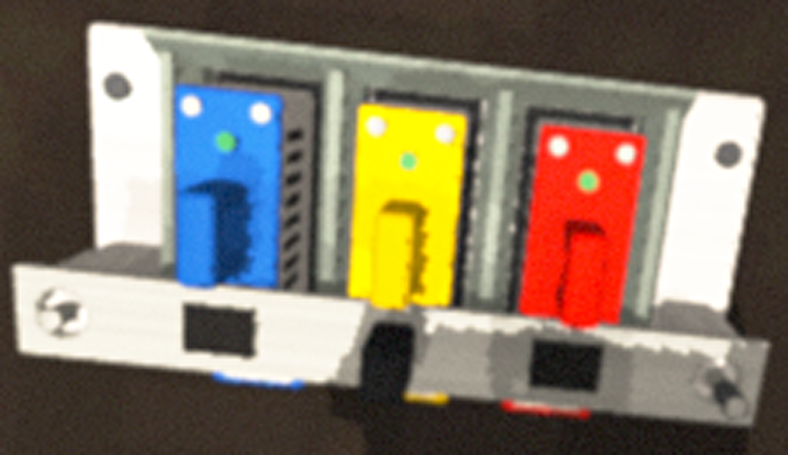

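```bash
python3 - <<'E'
from h import *
import pickle; c=pickle.load(open("w10.pkl","rb"))
f=lambda x,y:((x+.5)/3.5-.5+110,(y+.5)/3.5-.5+75)
R={}
for n,p,z in [("studtop",f(735,403),91),("pin",f(66,314),75),("bTL",f(15,265),68),("bBL",f(18,350),68),("bTR",f(767,343),68),("bBR",f(752,425),68),
("tabTL",f(372,326),94),("tabTR",f(415,326),94),("tabB",f(388,395),68),
("bl",f(175,85),63),("br",f(282,96),63),("yl",f(360,103),63),("yr",f(466,113),63),("rl",f(540,124),63),("rr",f(644,136),63),
("bh tl",f(185,190),91),("bh tr",f(215,190),91),("yh tl",f(383,208),91),("yh tr",f(417,208),91),("rh tl",f(568,232),91),("rh tr",f(602,232),91)]:
    R[n]=p2w(c,*p,z); print(n,R[n].round(1))
v=R["bTL"]-R["bTR"]; print(np.degrees(np.arctan2(-v[0],v[1])),np.linalg.norm(v)); print("barC",(R["bTL"]+R["bTR"]+R["bBL"]+R["bBR"])/4)
a=.253;x=np.array([np.cos(a),np.sin(a),0])
for k in "byr": print(k,(R[k+"l"]+R[k+"r"])/2-35*x, "h",(R[k+"h tl"]+R[k+"h tr"])/2-12*x)
E
```

```text
studtop [492.2 184.2  91. ]
pin [448.8 356.5  75. ]
bTL [454.6 374.7  68. ]
bBL [431.2 369.5  68. ]
bTR [505.9 175.   68. ]
bBR [482.4 168.4  68. ]
tabTL [479.8 278.1  94. ]
tabTR [483.5 268.1  94. ]
tabB [454.6 268.8  68. ]
bl [514.  346.8  63. ]
br [521.1 320.1  63. ]
yl [526.5 300.6  63. ]
yr [533.8 274.   63. ]
rl [538.  254.9  63. ]
rr [544.7 228.1  63. ]
bh tl [495.1 330.3  91. ]
bh tr [497.6 323.5  91. ]
yh tl [507.6 284.7  91. ]
yh tr [510.5 277.   91. ]
rh tl [517.8 240.9  91. ]
rh tr [520.7 233.2  91. ]
14.395321979532277 206.1274297342922
barC [468.5316594  271.88801269  68.        ]
b [483.65845951 324.67640182  63.        ] h [484.76757672 323.90108309  91.        ]
y [496.26758522 278.5276427   63.        ] h [497.43672681 277.82174975  91.        ]
r [507.47545459 232.74671767  63.        ] h [507.66086556 234.01570916  91.        ]
```

```bash
python3 - <<'E'
from h import *
goal([470,271.3,110],-1.318)
E
```

```text
k 0 rv [-0.0003  0.0103  0.1158]
k 3.141592653589793 rv [-1.5600e-02 -5.0000e-04 -3.0258e+00]
shift cm [ 1.73  -2.922  6.808] pos [465.1 238.  178.2] j [ 0.249  0.36   1.576 -0.     1.215  1.451] t 8.55 F [-0.6  0.2  0.2] g 0.9979751016934421
```

move_arm(
  series=[
    [0, 0.01, 0.06, 1.7, -2.9, 2, 0.5],
    [0, 0.01, 0.116, 1.7, -2.9, 4, 0.5],
    [0, 0.01, 0.116, 1.7, -2.9, 6.0, 0.5],
    [0, 0.01, 0.116, 1.7, -2.9, 6.0, 0.5],
    [0, 0.01, 0.116, 1.7, -2.9, 6.0, 0.5],
  ],
)

```text
time_s: 8.97
eef_pos: [469.2, 270.8, 117.1]
ee_rot: [0.0, 0.992, 0.127, -0.002]
force: [-0.0, -0.4, -0.6]
grip_width: 0.502
```

```bash
python3 - <<'E'
from h import *
goal([470,271.3,76],-1.318)
c=capture("wrist"); save(c,"pics/w11.png",(130,130,380,384),2.3)
goal([470,271.3,76],-1.318)
E
```

```text
k 0 rv [-0.0002  0.0032  0.0026]
k 3.141592653589793 rv [-5.1000e-03 -3.0000e-04 -3.1389e+00]
shift cm [ 0.1   -0.033  4.109] pos [469.2 270.8 117.1] j [0.307 0.466 1.593 0.    1.086 1.622] t 8.9667 F [-0.  -0.4 -0.6] g 0.5018084886530592
k 0 rv [-0.0003  0.0006  0.0019]
k 3.141592653589793 rv [-9.0000e-04 -5.0000e-04 -3.1397e+00]
shift cm [ 0.013 -0.036  4.233] pos [470.  270.9 118.3] j [0.307 0.465 1.592 0.    1.086 1.623] t 9.0167 F [-1.  -0.3  0.2] g 0.4997993324158344
```

View pics/w11.png

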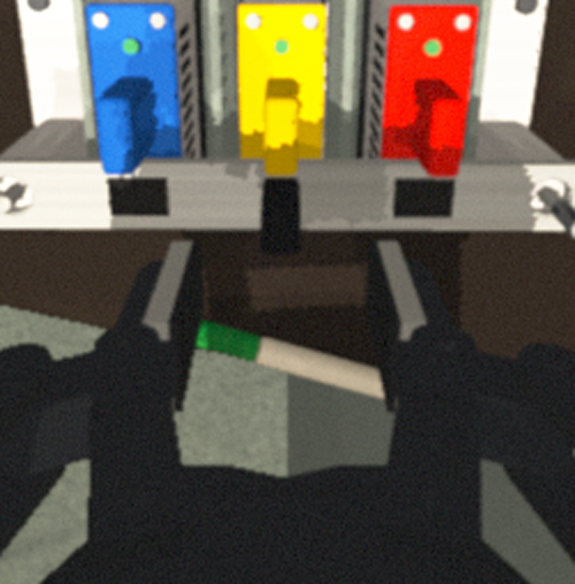

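move_arm(
  series=[
    [0, 0, 0, 0, -0.1, 2, 0.5],
    [0, 0, 0, 0, -0.1, 4.1, 0.5],
    [0, 0, 0, 0, -0.1, 4.1, 0.5],
    [0, 0, 0, 0, -0.1, 4.1, 0.3],
    [0, 0, 0, 0, -0.1, 4.1, 0.2],
  ],
)

```text
time_s: 9.43
eef_pos: [470.6, 272.1, 79.0]
ee_rot: [-0.0, 0.992, 0.127, 0.001]
force: [0.4, 0.1, 0.2]
grip_width: 0.228
```

move_arm(
  series=[
    [0, 0, 0, 0, 0, 0, 0],
    [0, 0, 0, 0, 0, 0, 0],
    [0, 0, 0, 0, 0, 0, 0],
    [0, 0, 0, 0, 0, 0, 0],
  ],
  grip_force=60,
)

```text
time_s: 9.77
eef_pos: [471.0, 272.2, 79.9]
ee_rot: [-0.0, 0.992, 0.127, 0.002]
force: [-0.3, -0.2, 4.6]
grip_width: 0.116
```

```bash
python3 - <<'E'
from h import *
goal([470,271.3,76],-1.318)
c=capture("wrist"); save(c,"pics/w12.png",(130,130,380,384),2.3)
E
```

```text
k 0 rv [-0.0005 -0.0033  0.0025]
k 3.141592653589793 rv [ 5.1000e-03 -7.0000e-04 -3.1391e+00]
shift cm [-0.117  0.06   0.388] pos [471.  272.2  79.9] j [0.308 0.517 1.624 0.    0.997 1.624] t 9.7667 F [-0.3 -0.2  4.6] g 0.11612168939551455
```

View pics/w12.png

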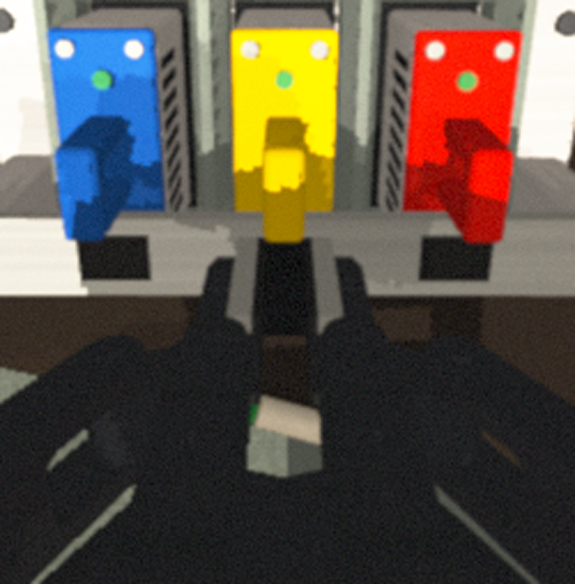

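move_arm(
  series=[
    [0, 0, 0, 0, 0, -0.7, 0],
    [0, 0, 0, 0, 0, -1.5, 0],
    [0, 0, 0, 0, 0, -2.5, 0],
    [0, 0, 0, 0, 0, -3.5, 0],
    [0, 0, 0, 0, 0, -4.5, 0],
  ],
)

```text
time_s: 10.23
eef_pos: [470.9, 272.2, 126.2]
ee_rot: [-0.0, 0.992, 0.127, 0.002]
force: [0.3, -0.2, -0.8]
grip_width: 0.12
```

move_arm(
  series=[
    [0, 0, 0, 0, 0, -2, 0],
    [0, 0, 0, 0, 0, -4, 0],
    [0, 0, 0, 0, 0, -6, 0],
    [0, 0, 0, 0, 0, -6, 0],
  ],
)

```text
time_s: 10.57
eef_pos: [472.2, 272.6, 190.8]
ee_rot: [-0.001, 0.992, 0.127, 0.005]
force: [0.9, 0.8, 0.5]
grip_width: 0.12
```

```bash
python3 - <<'E'
from h import *
goal([438.2,-86.4,150],-1.5708-0.052)
c=capture("wrist"); save(c,"pics/w13.png",None,1.5)
c=capture("side"); save(c,"pics/s13.png",(130,190,330,340),3.5)
E
```

```text
k 0 rv [-0.0026 -0.0109  0.3074]
k 3.141592653589793 rv [ 0.0156 -0.0037 -2.8342]
shift cm [-12.401  33.879   3.91 ] pos [472.2 272.6 190.8] j [0.308 0.385 1.506 0.    1.24  1.624] t 10.5667 F [0.9 0.8 0.5] g 0.12030744047213783
```

View pics/w13.png

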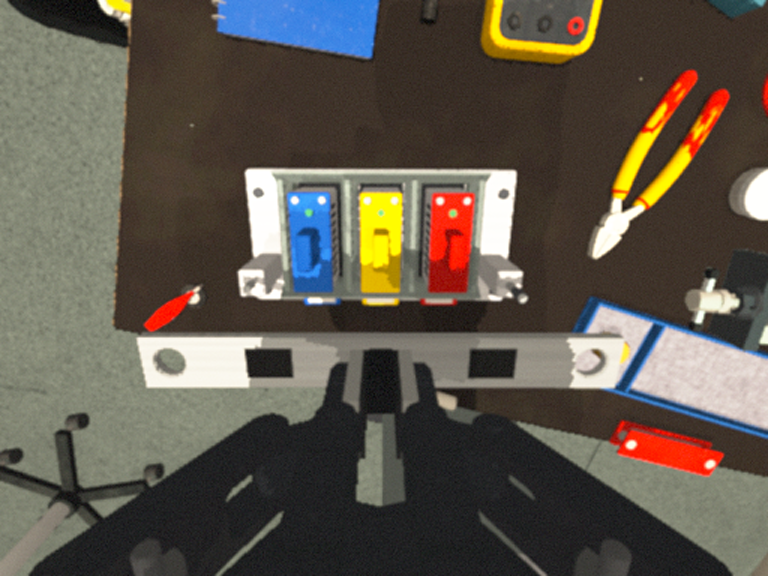

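View pics/s13.png

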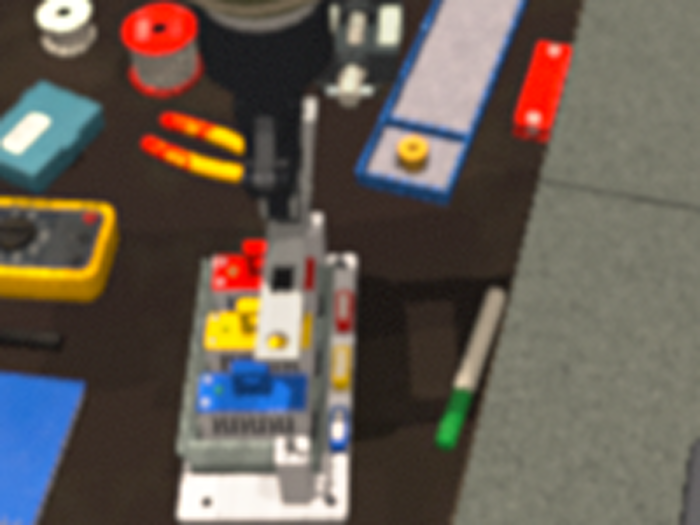

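move_arm(
  series=[
    [0, 0, 0.06, -6, 17, 0, 0],
    [0, 0, 0.12, -6, 17, 0, 0],
    [0, 0, 0.18, -6, 17, 0, 0],
    [0, 0, 0.24, -6, 17, 0, 0],
    [0, 0, 0.3, -6, 17, 0, 0],
  ],
)

```text
time_s: 11.08
eef_pos: [454.5, 88.7, 185.1]
ee_rot: [-0.0, 1.0, -0.025, 0.001]
force: [-0.3, 0.0, -0.8]
grip_width: 0.121
```

```bash
python3 - <<'E'
from h import *
goal([438.2,-86.4,130],-1.5708-0.052)
E
```

```text
k 0 rv [-0.0009 -0.002   0.0015]
k 3.141592653589793 rv [ 3.2000e-03 -1.5000e-03 -3.1401e+00]
shift cm [-0.752 17.572  5.495] pos [454.5  88.7 185.1] j [-6.200e-02  2.200e-01  1.746e+00  1.000e-03  1.173e+00  1.559e+00] t 11.0833 F [-0.3  0.  -0.8] g 0.12077212854377321
```

move_arm(
  series=[
    [0, 0, 0, -0.8, 17.5, 0, 0],
    [0, 0, 0, -0.8, 17.5, 0, 0],
    [0, 0, 0, -0.8, 17.5, 1, 0],
    [0, 0, 0, -0.8, 17.5, 3, 0],
    [0, 0, 0, -0.8, 17.5, 6, 0],
  ],
)

```text
time_s: 11.5
eef_pos: [438.8, -90.0, 126.4]
ee_rot: [0.001, 1.0, -0.027, 0.004]
force: [1.6, -1.0, -1.2]
grip_width: 0.123
```

```bash
python3 - <<'E'
from h import *
c=capture("wrist"); save(c,"pics/w14.png",None,1.5)
goal([438.2,-86.4,60],-1.5708-0.052)
E
```

```text
k 0 rv [-0.003   0.0052 -0.0027]
k 3.141592653589793 rv [0.0082 0.0046 3.1389]
shift cm [ 0.379 -0.256  5.792] pos [434.6 -88.9 117.9] j [-4.680e-01  2.740e-01  1.878e+00  1.000e-03  9.960e-01  1.158e+00] t 11.55 F [-5.3  0.7 -9.5] g 0.12059690502885859
```

View pics/w14.png

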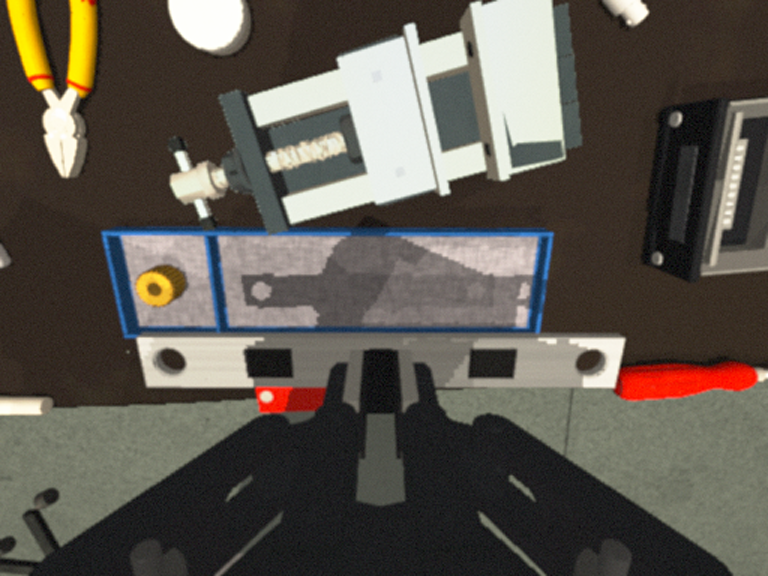

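```bash
python3 - <<'E'
from h import *
c=capture("wrist"); save(c,"pics/w15.png",None,1.5)
goal([438.2,-86.4,60],-1.5708-0.052)
E
```

```text
k 0 rv [-0.0046  0.0072 -0.0027]
k 3.141592653589793 rv [0.0113 0.0073 3.1389]
shift cm [ 0.403 -0.027  6.006] pos [434.6 -86.8 120.1] j [-0.463  0.271  1.875  0.002  1.004  1.161] t 11.6 F [-1.   0.7 -1.6] g 0.12223987954643907
```

View pics/w15.png

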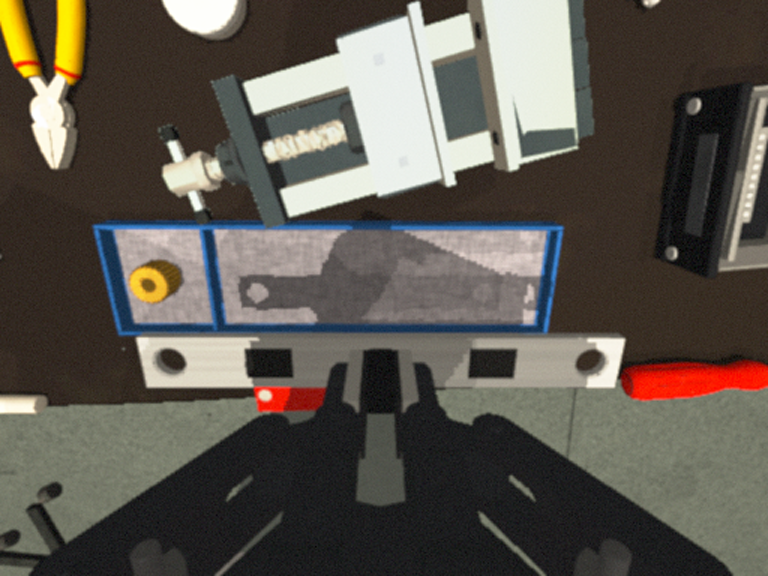

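```bash
python3 - <<'E'
from h import *
c=capture("wrist")
q=lambda u,v,z:p2w(c,(u+.5)/1.5-.5,(v+.5)/1.5-.5,z)
P={k:q(*v) for k,v in dict(RL=(95,226,16),RR=(562,226,16),FL=(119,334,16),FR=(549,331,16),dR=(208,226,16),dF=(217,330,16),barTL=(137,337,108),barTR=(626,336,108),barBL=(147,388,108),barBR=(618,386,108)).items()}
for k,v in P.items(): print(k,v.round(1))
print("C",sum(P[k] for k in("RL","RR","FL","FR"))/4,"bar",sum(P[k] for k in("barTL","barTR","barBL","barBR"))/4)
goal([438.2,-86.4,60],-1.5708-0.052)
E
```

```text
RL [483.4  87.6  16. ]
RR [ 468.  -199.6   16. ]
FL [409.9  92.6  16. ]
FR [ 397.  -197.6   16. ]
dR [479.6  17.8  16. ]
dF [409.4  25.6  16. ]
barTL [449.3  16.4 108. ]
barTR [ 438.9 -190.7  108. ]
barBL [424.2  18.4 108. ]
barBR [ 414.4 -190.8  108. ]
C [439.55703019 -54.27462969  16.        ] bar [431.70019065 -86.67145847 108.        ]
k 0 rv [-0.0036  0.004  -0.0012]
k 3.141592653589793 rv [0.0063 0.0057 3.1404]
shift cm [0.252 0.066 6.249] pos [436.  -85.8 122.5] j [-0.46   0.267  1.872  0.002  1.008  1.163] t 11.65 F [ 0.7 -0.3 -0.4] g 0.11968437693793303
```

move_arm(
  series=[
    [0, 0, 0, 0.4, 0, 3, 0],
    [0, 0, 0, 0.4, 0, 5.5, 0],
    [0, 0, 0, 0.4, 0, 7.5, 0],
    [0, 0, 0, 0.4, 0, 7.5, 0],
    [0, 0, 0, 0.4, 0, 7.5, 0],
  ],
)

```text
time_s: 12.07
eef_pos: [439.9, -85.0, 48.0]
ee_rot: [-0.002, 1.0, -0.026, -0.002]
force: [-0.4, 0.8, -1.1]
grip_width: 0.122
```

```bash
python3 - <<'E'
from h import *
goal([438.2,-86.4,21],-1.5708-0.052)
c=capture("wrist"); save(c,"pics/w16.png",None,1.5)
goal([438.2,-86.4,21],-1.5708-0.052)
E
```

```text
k 0 rv [-0.004   0.0045  0.0001]
k 3.141592653589793 rv [-0.0071 -0.0062 -3.1415]
shift cm [-0.152  0.16   2.703] pos [439.9 -85.   48. ] j [-0.455  0.403  1.926  0.003  0.818  1.166] t 12.0667 F [-0.4  0.8 -1.1] g 0.1216810083116069
k 0 rv [-0.0031  0.0026 -0.0001]
k 3.141592653589793 rv [0.0041 0.0048 3.1415]
shift cm [-0.213  0.119  2.78 ] pos [440.5 -85.4  48.8] j [-0.455  0.402  1.925  0.003  0.818  1.166] t 12.1167 F [-0.4  0.2 -0.8] g 0.11952751495844717
```

View pics/w16.png

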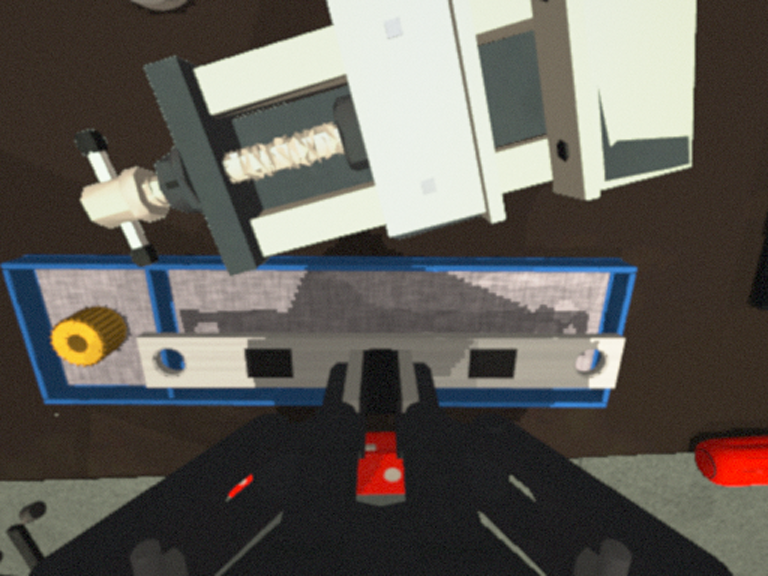

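```bash
python3 - <<'E'
from h import *
c=capture("wrist"); save(c,"pics/w16a.png",(0,160,210,280),3.8);save(c,"pics/w16b.png",(300,160,440,280),4)
import pickle; pickle.dump(c,open("w16.pkl","wb"))
E
```

```text
(no output)
```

View pics/w16a.png

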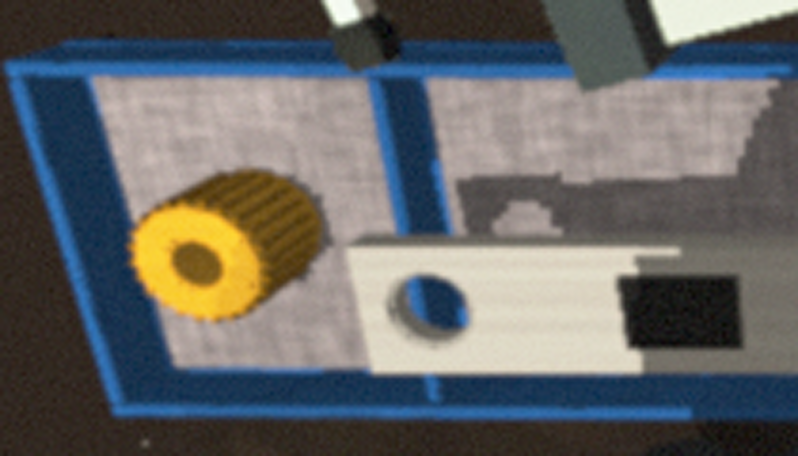

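View pics/w16b.png

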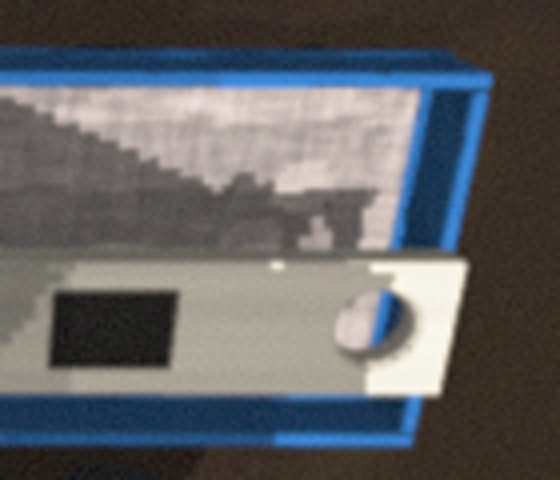

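```bash
python3 - <<'E'
from h import *
import pickle; c=pickle.load(open("w16.pkl","rb"))
f=lambda x,y:((x+.5)/3.8-.5+0,(y+.5)/3.8-.5+160)
g=lambda x,y:((x+.5)/4-.5+300,(y+.5)/4-.5+160)
for n,p,z in [("div top rear",f(375,78),16),("div mid",f(408,235),16),("div front",f(433,395),16),("RL",f(8,62),16),("FL",f(115,412),16),("RR",g(492,76),16),("Rmid",g(450,250),16),("FR",g(413,442),16),
 ("barL t",f(347,247),36),("barL b",f(372,373),36),("barR t",g(468,262),36),("barR b",g(441,395),36),("nut",f(197,263),23)]:
    print(n,p2w(c,*p,z).round(1))
print(ctrl.sense()["eef_pos"])
E
```

```text
div top rear [478.4  18.9  16. ]
div mid [447.4  20.1  16. ]
div front [412.2  23.2  16. ]
RL [484.7  83.8  16. ]
FL [411.4  88.5  16. ]
RR [ 468.2 -201.5   16. ]
Rmid [ 435.8 -199.    16. ]
FR [ 395.2 -197.7   16. ]
barL t [454.6  18.3  36. ]
barL b [430.1  20.1  36. ]
barR t [ 443.8 -189.7   36. ]
barR b [ 419.2 -188.8   36. ]
nut [446.9  55.8  23. ]
[440.65816034 -85.66398058  49.07593832]
```

move_arm(
  series=[
    [0, 0, 0, 0.1, 0.35, 0, 0],
    [0, 0, 0, 0.1, 0.35, 0.8, 0],
    [0, 0, 0, 0.1, 0.35, 1.6, 0],
    [0, 0, 0, 0.1, 0.35, 2.3, 0],
    [0, 0, 0, 0.1, 0.35, 2.3, 0],
  ],
)

```text
time_s: 12.58
eef_pos: [440.6, -88.8, 24.6]
ee_rot: [-0.002, 1.0, -0.026, -0.002]
force: [-0.0, 0.0, -1.7]
grip_width: 0.126
```

```bash
python3 - <<'E'
from h import *
c=capture("wrist"); save(c,"pics/w17.png",None,1.5)
goal([438.2,-89,20],-1.5708-0.052)
E
```

```text
k 0 rv [-0.0035  0.0035 -0.0004]
k 3.141592653589793 rv [0.0055 0.0055 3.1412]
shift cm [-0.267  0.025  0.521] pos [440.9 -88.9  25.2] j [-0.462  0.451  1.935  0.003  0.761  1.16 ] t 12.6333 F [ 0.3  1.1 -1.6] g 0.11709100496705262
```

View pics/w17.png

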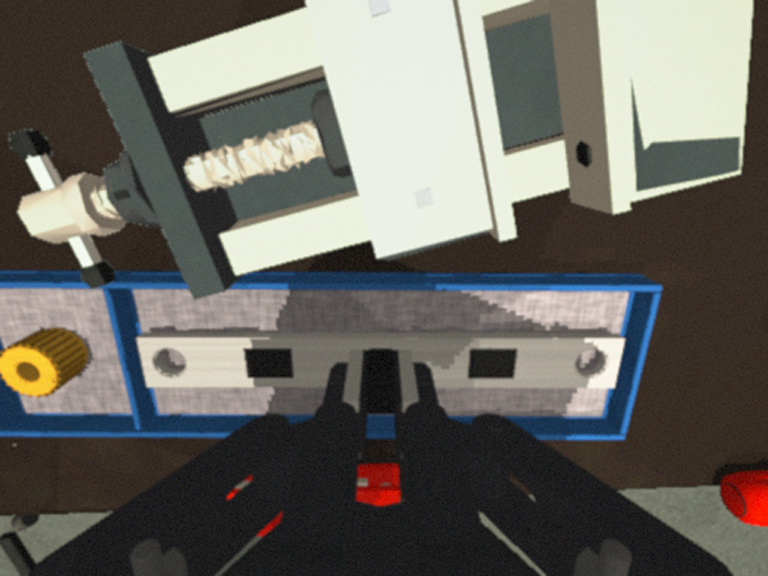

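move_arm(
  series=[
    [0, 0, 0, -0.1, 0, 0.2, 0],
    [0, 0, 0, -0.1, 0, 0.35, 0],
    [0, 0, 0, -0.1, 0, 0.45, 0],
    [0, 0, 0, -0.1, 0, 0.45, 0],
  ],
)

```text
time_s: 12.97
eef_pos: [439.8, -88.8, 20.6]
ee_rot: [-0.002, 1.0, -0.026, -0.002]
force: [0.4, -0.2, -0.9]
grip_width: 0.122
```

move_arm(
  series=[
    [0, 0, 0, 0, 0, 0, 0.2],
    [0, 0, 0, 0, 0, 0, 0.35],
    [0, 0, 0, 0, 0, 0, 0.45],
    [0, 0, 0, 0, 0, 0, 0.45],
  ],
)

```text
time_s: 13.3
eef_pos: [439.9, -88.9, 20.7]
ee_rot: [-0.002, 1.0, -0.026, -0.002]
force: [0.5, -0.3, 0.3]
grip_width: 0.451
```

```bash
python3 - <<'E'
from h import *
c=capture("wrist"); save(c,"pics/w18.png",None,1.5)
goal([438.2,-89,20],-1.5708-0.052)
E
```

```text
k 0 rv [-0.0034  0.0033 -0.0005]
k 3.141592653589793 rv [0.0052 0.0054 3.1411]
shift cm [-0.171  0.023  0.073] pos [439.9 -88.9  20.7] j [-0.463  0.458  1.94   0.003  0.748  1.159] t 13.35 F [-0.8 -0.7 -0.1] g 0.44900727501028787
```

View pics/w18.png

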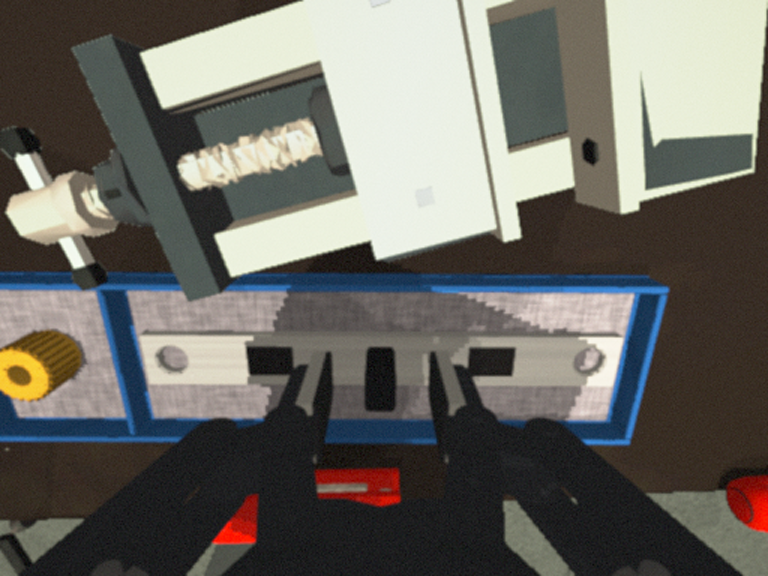

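move_arm(
  series=[
    [0, 0, 0, 0, 0, -4, 0.45],
    [0, 0, 0, 0, 0, -8, 0.45],
    [0, 0, 0, 0, 0, -12, 0.45],
    [0, 0, 0, 0, 0, -16, 0.45],
    [0, 0, 0, 0, 0, -18, 0.45],
  ],
)

```text
time_s: 13.77
eef_pos: [441.5, -89.9, 205.4]
ee_rot: [-0.0, 1.0, -0.026, 0.001]
force: [0.1, -0.6, -0.2]
grip_width: 0.45
```

```bash
python3 - <<'E'
from h import *
c=capture("wrist"); save(c,"pics/w19.png",None,1.5)
goal([507.5,233.2,190],-1.318)
E
```

```text
k 0 rv [ 0.0015 -0.0058 -0.305 ]
k 3.141592653589793 rv [-8.3000e-03 -2.2000e-03  2.8366e+00]
shift cm [  4.801 -32.652   1.73 ] pos [442.4 -90.4 207.2] j [-0.463  0.169  1.747  0.002  1.219  1.159] t 13.8167 F [0.6 0.1 3.5] g 0.449649230574733
```

View pics/w19.png

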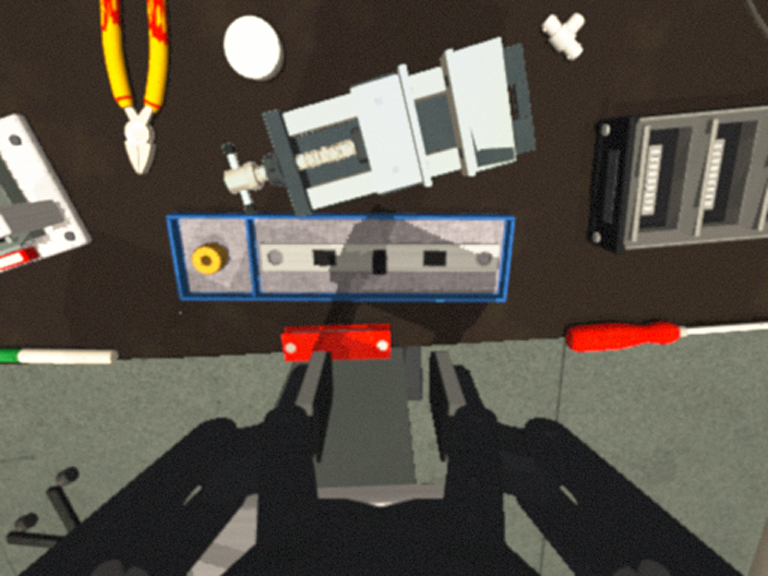

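Bar and nut both lie properly in the tray. Next is the red module.

move_arm(
  series=[
    [0, 0, -0.06, 2.4, -17, 0, 0.45],
    [0, 0, -0.12, 2.4, -17, 0, 0.45],
    [0, 0, -0.18, 2.4, -17, 0, 0.45],
    [0, 0, -0.24, 2.4, -17, 0, 0.45],
    [0, 0, -0.3, 2.4, -17, 0, 0.45],
  ],
)

```text
time_s: 14.23
eef_pos: [475.4, 83.3, 207.2]
ee_rot: [0.0, 0.992, 0.127, 0.003]
force: [-0.1, 0.2, 0.0]
grip_width: 0.448
```

```bash
python3 - <<'E'
from h import *
goal([507.5,233.2,160],-1.318)
E
```

```text
k 0 rv [ 0.0012 -0.0064  0.0029]
k 3.141592653589793 rv [ 1.0000e-02  1.9000e-03 -3.1387e+00]
shift cm [  6.868 -13.697   4.75 ] pos [475.4  83.3 207.2] j [-7.000e-02  2.370e-01  1.663e+00  1.000e-03  1.235e+00  1.244e+00] t 14.2333 F [-0.1  0.2  0. ] g 0.4484085647831579
```

move_arm(
  series=[
    [0, -0.006, 0, 6.8, -13.7, 4, 0.45],
    [0, -0.006, 0, 6.8, -13.7, 4.7, 0.45],
    [0, -0.006, 0, 6.8, -13.7, 4.7, 0.45],
    [0, -0.006, 0, 6.8, -13.7, 4.7, 0.45],
    [0, -0.006, 0, 6.8, -13.7, 4.7, 0.45],
  ],
)

```text
time_s: 14.65
eef_pos: [505.8, 238.0, 157.4]
ee_rot: [0.0, 0.992, 0.13, -0.002]
force: [0.5, 1.2, -0.6]
grip_width: 0.448
```

```bash
python3 - <<'E'
from h import *
c=capture("wrist"); save(c,"pics/w20.png",None,1.5)
goal([507.5,233.2,70],-1.318)
E
```

```text
k 0 rv [0.0009 0.0027 0.007 ]
k 3.141592653589793 rv [-4.3000e-03  1.3000e-03 -3.1346e+00]
shift cm [0.115 0.255 8.843] pos [505.9 235.5 158.4] j [ 2.260e-01  4.510e-01  1.497e+00 -1.000e-03  1.197e+00  1.538e+00] t 14.7 F [-0.2 -0.4 -0.4] g 0.44853276611893766
```

View pics/w20.png

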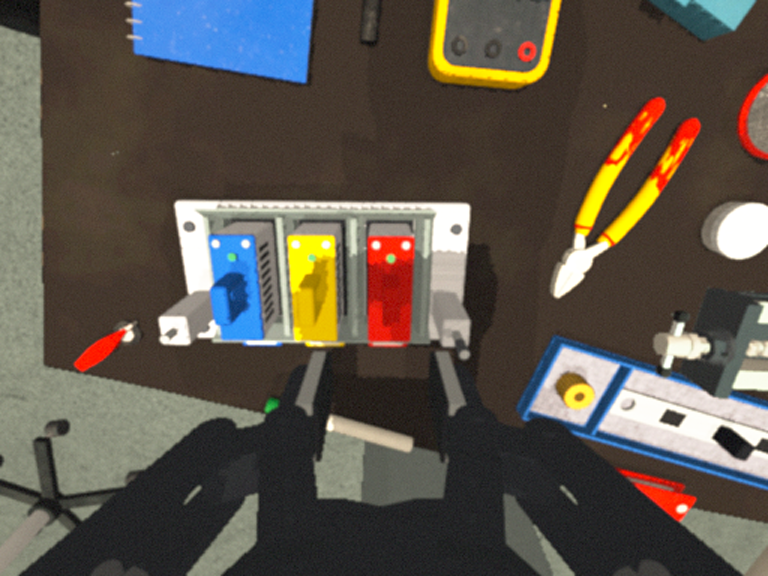

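move_arm(
  series=[
    [0, 0.003, 0.007, 0.1, 0.25, 2, 0.45],
    [0, 0.003, 0.007, 0.1, 0.25, 4.5, 0.45],
    [0, 0.003, 0.007, 0.1, 0.25, 5.8, 0.45],
    [0, 0.003, 0.007, 0.1, 0.25, 5.8, 0.45],
    [0, 0.003, 0.007, 0.1, 0.25, 5.8, 0.45],
  ],
)

```text
time_s: 15.12
eef_pos: [507.5, 232.5, 100.7]
ee_rot: [0.0, 0.992, 0.126, -0.0]
force: [-0.4, 0.5, 1.0]
grip_width: 0.451
```

```bash
python3 - <<'E'
from h import *
c=capture("wrist"); save(c,"pics/w21.png",(130,130,380,384),2.3)
goal([507.5,233.2,70],-1.318)
E
```

```text
k 0 rv [ 0.001  -0.0017 -0.0008]
k 3.141592653589793 rv [-2.6000e-03 -1.5000e-03  3.1408e+00]
shift cm [-0.041 -0.055  3.15 ] pos [508.  232.8 101.5] j [ 2.200e-01  5.170e-01  1.558e+00 -1.000e-03  1.065e+00  1.540e+00] t 15.1667 F [ 0.3 -0.2  0.6] g 0.4519311225552637
```

View pics/w21.png

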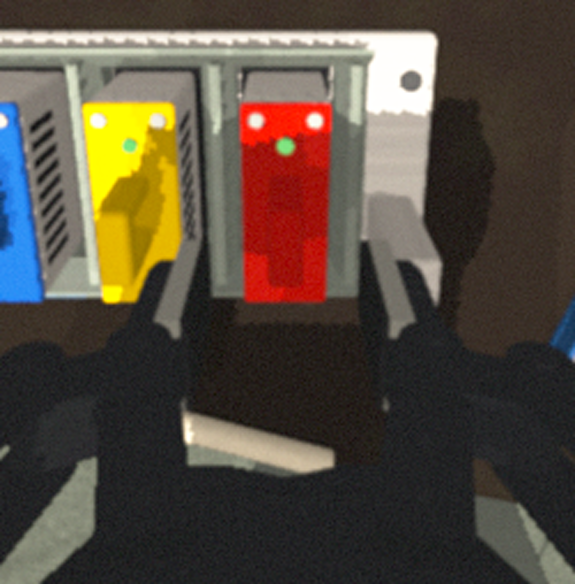

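move_arm(
  series=[
    [0, 0, 0, 0, -0.05, 1.5, 0.45],
    [0, 0, 0, 0, -0.05, 2.8, 0.45],
    [0, 0, 0, 0, -0.05, 3.0, 0.3],
    [0, 0, 0, 0, -0.05, 3.0, 0.2],
    [0, 0, 0, 0, -0.05, 3.0, 0.2],
  ],
)

```text
time_s: 15.58
eef_pos: [508.6, 233.3, 72.8]
ee_rot: [0.0, 0.992, 0.126, 0.002]
force: [-0.2, 0.3, 0.3]
grip_width: 0.203
```

move_arm(
  series=[
    [0, 0, 0, 0, 0, 0, 0],
    [0, 0, 0, 0, 0, 0, 0],
    [0, 0, 0, 0, 0, 0, 0],
    [0, 0, 0, 0, 0, 0, 0],
  ],
  grip_force=70,
)

```text
time_s: 15.92
eef_pos: [509.0, 233.3, 73.6]
ee_rot: [0.0, 0.992, 0.126, 0.003]
force: [-0.5, -0.7, 4.6]
grip_width: 0.099
```

move_arm(
  series=[
    [0, 0, 0, 0, 0, -0.7, 0],
    [0, 0, 0, 0, 0, -1.5, 0],
    [0, 0, 0, 0, 0, -2.5, 0],
    [0, 0, 0, 0, 0, -3.5, 0],
    [0, 0, 0, 0, 0, -4.5, 0],
  ],
)

```text
time_s: 16.33
eef_pos: [508.9, 233.4, 120.0]
ee_rot: [0.0, 0.992, 0.126, 0.003]
force: [0.3, -0.7, -1.1]
grip_width: 0.093
```

```bash
python3 - <<'E'
from h import *
c=capture("wrist"); save(c,"pics/w22.png",None,1.5)
goal([492.7,-408.7,230],-1.53)
E
```

```text
k 0 rv [ 0.0003 -0.009   0.2113]
k 3.141592653589793 rv [ 1.3200e-02  5.0000e-04 -2.9303e+00]
shift cm [-17.574  61.789 -10.884] pos [509.8 233.6 121.9] j [ 2.210e-01  4.920e-01  1.538e+00 -1.000e-03  1.103e+00  1.540e+00] t 16.3833 F [1.4 0.6 2.5] g 0.09404788465878496
```

View pics/w22.png

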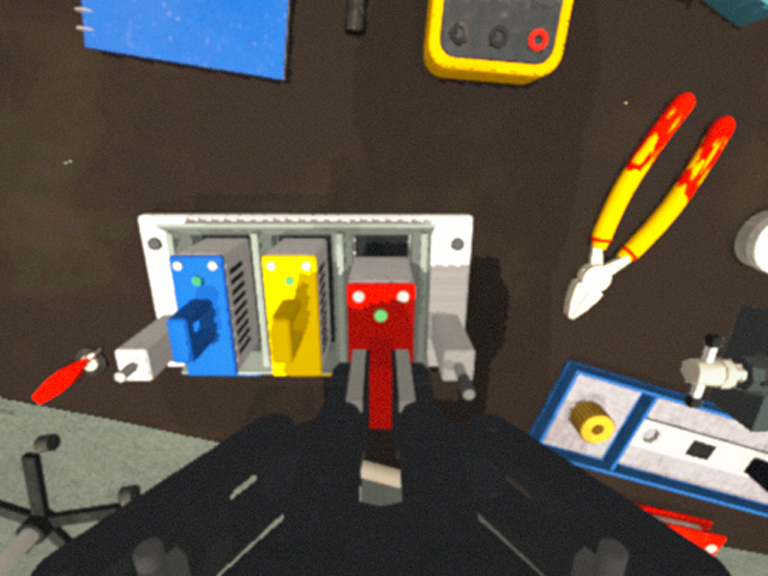

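move_arm(
  series=[
    [0, 0, 0, 0, 0, -4, 0],
    [0, 0, 0, 0, 0, -8, 0],
    [0, 0, 0, -1, 3.5, -11, 0],
    [0, 0, 0, -2, 7, -11, 0],
    [0, 0, 0, -3, 10.5, -11, 0],
  ],
)

```text
time_s: 16.8
eef_pos: [506.2, 123.2, 234.3]
ee_rot: [0.0, 0.992, 0.126, 0.007]
force: [0.8, -0.6, -2.2]
grip_width: 0.1
```

move_arm(
  series=[
    [0, 0, 0.04, -5.7, 20, 0, 0],
    [0, 0, 0.08, -5.7, 20, 0, 0],
    [0, 0, 0.12, -5.7, 20, 0, 0],
    [0, 0, 0.16, -5.7, 20, 0, 0],
    [0, 0, 0.2, -5.7, 20, 0, 0],
  ],
)

```text
time_s: 17.22
eef_pos: [500.7, -85.8, 234.6]
ee_rot: [-0.0, 1.0, 0.026, 0.007]
force: [1.2, -0.1, -1.6]
grip_width: 0.101
```

```bash
python3 - <<'E'
from h import *
goal([491.5,-380,230],-1.53)
E
```

```text
k 0 rv [ 0.     -0.0142  0.0109]
k 3.141592653589793 rv [ 0.0223  0.     -3.1306]
shift cm [-2.445 29.329  0.429] pos [500.7 -85.8 234.6] j [-0.404  0.265  1.553  0.006  1.311  1.114] t 17.2167 F [ 1.2 -0.1 -1.6] g 0.10118577711274204
```

move_arm(
  series=[
    [0, -0.014, 0.01, -1.6, 19.5, 0, 0],
    [0, -0.014, 0.01, -1.6, 19.5, 0, 0],
    [0, -0.014, 0.01, -1.6, 19.5, 0, 0],
    [0, -0.014, 0.01, -1.6, 19.5, 0, 0],
    [0, -0.014, 0.01, -1.6, 19.5, 0, 0],
  ],
)

```text
time_s: 17.63
eef_pos: [494.0, -284.5, 234.6]
ee_rot: [0.0, 1.0, 0.02, 0.0]
force: [0.4, -0.2, -1.9]
grip_width: 0.099
```

move_arm(
  series=[
    [0, 0, 0, -0.7, 10, 0, 0],
    [0, 0, 0, -0.7, 10, 2, 0],
    [0, 0, 0, -0.7, 10, 4, 0],
    [0, 0, 0, -0.7, 10, 5, 0],
    [0, 0, 0, -0.7, 10, 5, 0],
  ],
)

```text
time_s: 18.05
eef_pos: [489.8, -384.7, 181.5]
ee_rot: [-0.002, 1.0, 0.019, -0.002]
force: [-0.1, 0.1, -1.0]
grip_width: 0.1
```

```bash
python3 - <<'E'
from h import *
c=capture("wrist"); save(c,"pics/w23.png",None,1.5)
goal([491.5,-407,180],-1.53)
import pickle; c=capture("wrist"); pickle.dump(c,open("w23.pkl","wb")); save(c,"pics/w23z.png",(110,90,360,260),3.1)
goal([491.5,-407,180],-1.53)
E
```

```text
k 0 rv [-0.0016  0.0012 -0.0011]
k 3.141592653589793 rv [1.8000e-03 2.5000e-03 3.1405e+00]
shift cm [-0.01   2.284  0.38 ] pos [ 490.7 -384.2  183.8] j [-0.852  0.567  1.243  0.     1.333  0.679] t 18.1 F [-0.3  0.9  0. ] g 0.09571477018025301
k 0 rv [ 0.0007 -0.0006 -0.0001]
k 3.141592653589793 rv [-1.0000e-03 -1.2000e-03  3.1415e+00]
shift cm [-0.079  2.289  0.548] pos [ 491.4 -384.1  185.5] j [-0.851  0.566  1.242  0.     1.333  0.679] t 18.15 F [ 0.5  0.3 -1.1] g 0.09254071584595366
```

View pics/w23z.png

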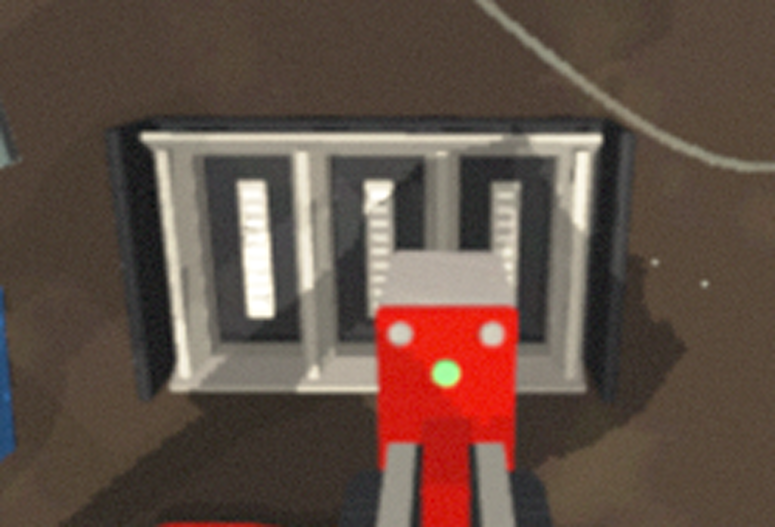

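```bash
python3 - <<'E'
from h import *
import pickle; c=pickle.load(open("w23.pkl","rb"))
f=lambda x,y:((x+.5)/3.1-.5+110,(y+.5)/3.1-.5+90)
for n,p,z in [("L",(256,249),13),("Lt",(252,180),13),("Mt",(379,182),13),("Rt",(506,184),13),("Lb",(260,318),13),("Lf",(250,155),13),("Rf",(508,155),13),
 ("rearL in",(145,133),40),("rearR in",(600,133),40),("frontL",(172,390),40),("frontR",(585,390),40),("plateL r",(110,125),46),("plateR r",(633,130),46),("plL f",(143,398),46),("plR f",(610,398),46),("divr",(312,150),40),("divf",(316,380),40),("div2",(441,150),40),
 ("modTL",(376,307),174.5),("modTR",(518,307),174.5),("modL b",(380,468),174.5),("modR b",(515,468),174.5),("modfootTL",(392,253),125),("modfootTR",(500,253),125)]:
    print(n,p2w(c,*f(*p),z).round(1))
E
```

```text
L [ 492.1 -310.2   13. ]
Lt [ 518.9 -309.6   13. ]
Mt [ 520.  -357.5   13. ]
Rt [ 521.2 -405.5   13. ]
Lb [ 463.7 -310.8   13. ]
Lf [ 528.2 -309.2   13. ]
Rf [ 532.1 -405.6   13. ]
rearL in [ 538.3 -280.1   40. ]
rearR in [ 544.4 -434.1   40. ]
frontL [ 443.3 -282.9   40. ]
frontR [ 449.6 -438.    40. ]
plateL r [ 541.2 -270.8   46. ]
plateR r [ 546.5 -443.8   46. ]
plL f [ 442.4 -274.    46. ]
plR f [ 449.4 -446.3   46. ]
divr [ 534.8 -336.6   40. ]
divf [ 449.6 -337.    40. ]
div2 [ 536.6 -380.5   40. ]
modTL [ 524.4 -369.3  174.5]
modTR [ 525.5 -396.6  174.5]
modL b [ 489.5 -370.5  174.5]
modR b [ 490.6 -398.4  174.5]
modfootTL [ 522.2 -369.3  125. ]
modfootTR [ 523.3 -396.3  125. ]
```

```bash
python3 - <<'E'
from h import *
goal([496.8,-406.6,125],-1.53)
E
```

```text
k 0 rv [ 0.0007 -0.0006 -0.0001]
k 3.141592653589793 rv [-1.0000e-03 -1.2000e-03  3.1415e+00]
shift cm [0.449 2.266 6.049] pos [ 491.4 -384.1  185.5] j [-0.851  0.566  1.242  0.     1.333  0.679] t 18.15 F [ 0.5  0.3 -1.1] g 0.09254071584595366
```

move_arm(
  series=[
    [0, 0, 0, 0.45, 2.3, 0, 0],
    [0, 0, 0, 0.45, 2.3, 3, 0],
    [0, 0, 0, 0.45, 2.3, 5.5, 0],
    [0, 0, 0, 0.45, 2.3, 5.5, 0],
    [0, 0, 0, 0.45, 2.3, 5.5, 0],
  ],
)

```text
time_s: 18.57
eef_pos: [497.4, -406.0, 131.7]
ee_rot: [0.0, 1.0, 0.021, 0.0]
force: [-0.8, 0.1, 0.4]
grip_width: 0.099
```

```bash
python3 - <<'E'
from h import *
c=capture("wrist"); save(c,"pics/w24.png",(90,90,400,330),2.4)
goal([496.8,-406.6,100],-1.53)
c=capture("side"); save(c,"pics/s24.png",(220,100,320,180),6)
E
```

```text
k 0 rv [ 0.003  -0.0025  0.0011]
k 3.141592653589793 rv [ 0.0039  0.0047 -3.1405]
shift cm [-0.103 -0.027  3.302] pos [ 497.8 -406.7  133. ] j [-0.867  0.651  1.239  0.     1.247  0.662] t 18.6167 F [-0.6  0.  -0.5] g 0.09417638632698076
```

View pics/w24.png

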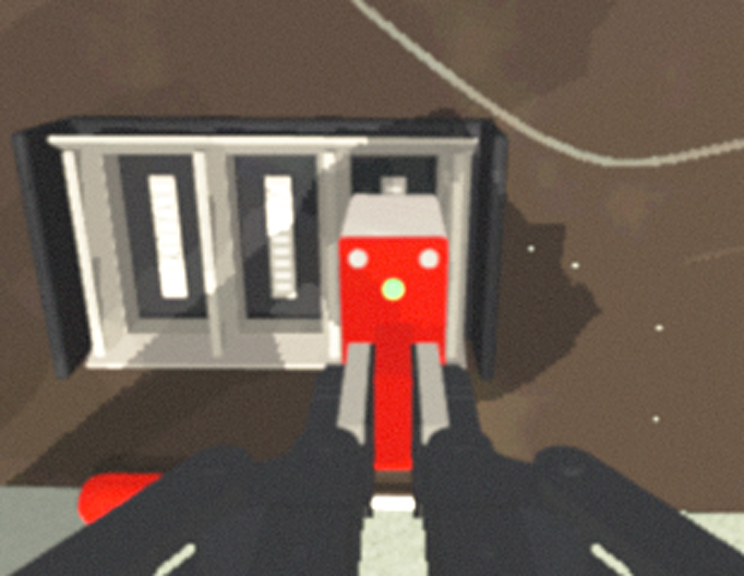

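View pics/s24.png

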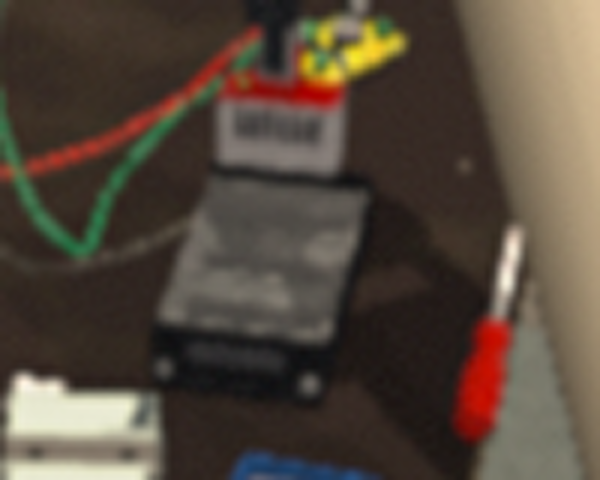

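move_arm(
  series=[
    [0.003, -0.002, 0, -0.1, 0, 1.5, 0],
    [0.003, -0.002, 0, -0.1, 0, 3, 0],
    [0.003, -0.002, 0, -0.1, 0, 3.6, 0],
    [0.003, -0.002, 0, -0.1, 0, 4.2, 0],
    [0.003, -0.002, 0, -0.1, 0, 4.2, 0],
  ],
)

```text
time_s: 19.08
eef_pos: [496.8, -407.0, 90.6]
ee_rot: [-0.0, 1.0, 0.021, 0.0]
force: [0.4, 0.4, -1.1]
grip_width: 0.095
```

```bash
python3 - <<'E'
from h import *
c=capture("wrist"); save(c,"pics/w25.png",(90,90,400,330),2.4)
goal([496.8,-406.6,73.6],-1.53)
E
```

```text
k 0 rv [ 0.0008 -0.0011  0.0009]
k 3.141592653589793 rv [ 1.8000e-03  1.2000e-03 -3.1407e+00]
shift cm [-0.021 -0.069  1.784] pos [ 497.  -407.3   91.4] j [-0.869  0.695  1.278  0.     1.167  0.66 ] t 19.1333 F [-0.2  0.4 -1.2] g 0.0957650528105462
```

View pics/w25.png

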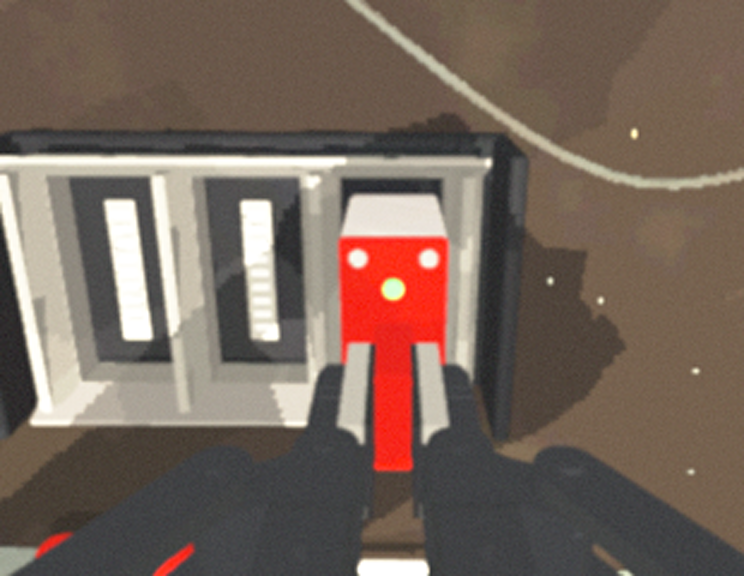

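move_arm(
  series=[
    [0, 0, 0, 0, -0.07, 0.6, 0],
    [0, 0, 0, 0, -0.07, 1.2, 0],
    [0, 0, 0, 0, -0.07, 1.6, 0],
    [0, 0, 0, 0, -0.07, 1.75, 0],
    [0, 0, 0, 0, -0.07, 1.75, 0],
  ],
)

```text
time_s: 19.55
eef_pos: [497.0, -406.6, 73.9]
ee_rot: [0.0, 1.0, 0.021, 0.001]
force: [0.1, 0.3, -1.1]
grip_width: 0.094
```

```bash
python3 - <<'E'
from h import *
c=capture("wrist"); save(c,"pics/w26.png",(90,90,400,330),2.4)
goal([496.8,-406.6,73.6],-1.53)
E
```

```text
k 0 rv [ 0.0009 -0.0012  0.0008]
k 3.141592653589793 rv [ 2.0000e-03  1.4000e-03 -3.1408e+00]
shift cm [-0.025 -0.004  0.034] pos [ 497.1 -406.6   73.9] j [-0.868  0.714  1.294  0.     1.132  0.661] t 19.6 F [ 0.3 -0.1 -2.2] g 0.09376473783346062
```

View pics/w26.png

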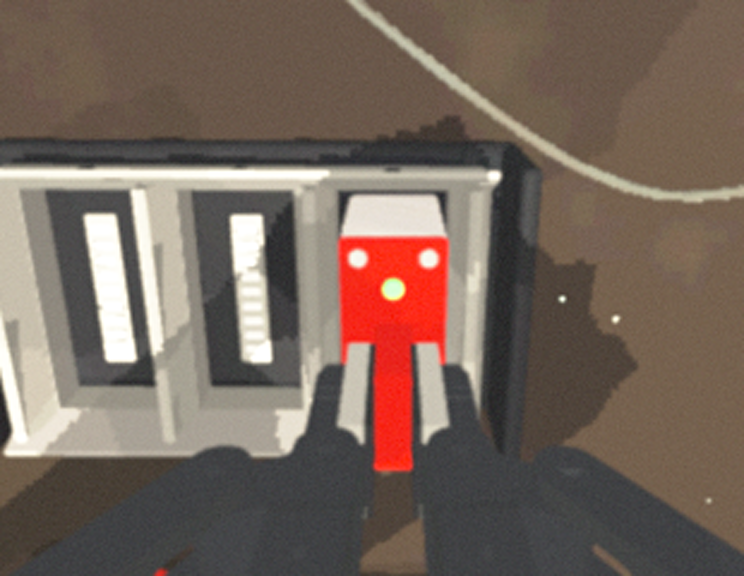

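move_arm(
  series=[
    [0, 0, 0, 0, 0, 0.1, 0],
    [0, 0, 0, 0, 0, 0.15, 0],
    [0, 0, 0, 0, 0, 0.15, 0],
  ],
)

```text
time_s: 19.85
eef_pos: [497.2, -407.0, 73.6]
ee_rot: [0.001, 1.0, 0.021, 0.001]
force: [-3.0, 1.5, 7.3]
grip_width: 0.098
```

move_arm(
  series=[
    [0, 0, 0, 0, 0, 0, 0.2],
    [0, 0, 0, 0, 0, 0, 0.3],
    [0, 0, 0, 0, 0, 0, 0.4],
    [0, 0, 0, 0, 0, 0, 0.4],
  ],
)

```text
time_s: 20.18
eef_pos: [497.2, -406.9, 73.5]
ee_rot: [0.001, 1.0, 0.021, 0.001]
force: [-0.9, 0.2, -0.4]
grip_width: 0.404
```

move_arm(
  series=[
    [0, 0, 0, 0, 0, -2, 0.4],
    [0, 0, 0, 0, 0, -5, 0.4],
    [0, 0, 0, 0, 0, -8, 0.4],
    [0, 0, 0, 0, 0, -12, 0.4],
    [0, 0, 0, 0, 0, -13, 0.4],
  ],
)

```text
time_s: 20.6
eef_pos: [498.1, -407.9, 210.0]
ee_rot: [0.004, 1.0, 0.021, 0.004]
force: [0.9, -0.4, 0.9]
grip_width: 0.399
```

```bash
python3 - <<'E'
from h import *
c=capture("wrist"); save(c,"pics/w27.png",(90,60,400,310),2.4)
goal([496.8,278.2,190],-1.318)
c=capture("side"); save(c,"pics/s27.png",(220,100,320,180),6)
E
```

```text
k 0 rv [ 0.01   -0.0065 -0.2109]
k 3.141592653589793 rv [-0.0095 -0.0146  2.9306]
shift cm [  2.725 -68.574   1.338] pos [ 498.2 -407.9  209.5] j [-0.868  0.589  1.14   0.     1.4    0.661] t 20.65 F [ 0.2 -1.2  2.6] g 0.3987881095336925
```

View pics/w27.png

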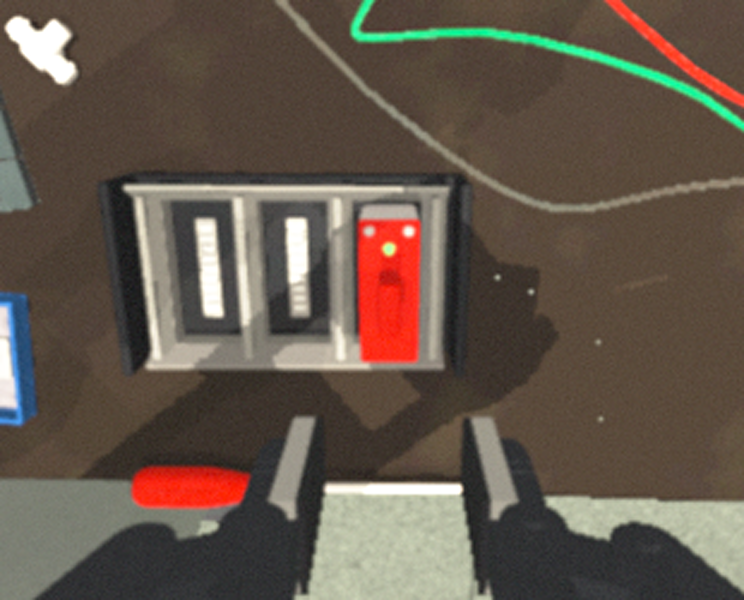

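View pics/s27.png

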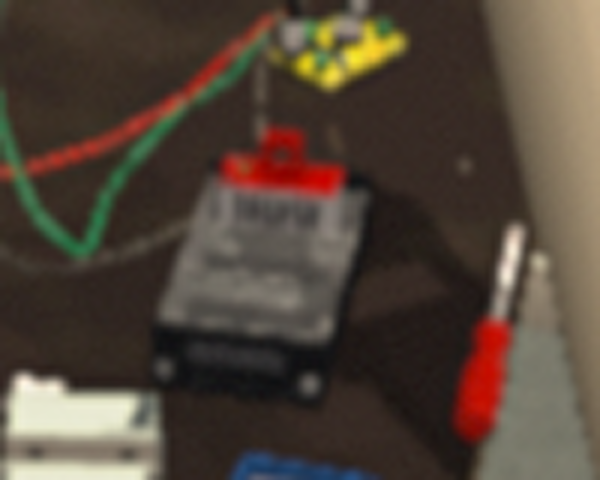

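Red is seated in the right bay: it touched down at the expected height and stands straight. Next is yellow.

move_arm(
  series=[
    [0, 0, -0.03, 0.8, -20, 0, 0.4],
    [0, 0, -0.06, 0.8, -20, 0, 0.4],
    [0, 0, -0.09, 0.8, -20, 0, 0.4],
    [0, 0, -0.12, 0.8, -20, 0, 0.4],
    [0.01, -0.006, -0.15, 0.8, -20, 0, 0.4],
  ],
)

```text
time_s: 21.12
eef_pos: [496.3, -204.0, 203.7]
ee_rot: [-0.003, 0.995, 0.097, -0.002]
force: [1.5, 0.6, 0.5]
grip_width: 0.399
```

move_arm(
  series=[
    [0, 0, -0.03, 4, -20, 0, 0.4],
    [0, 0, -0.06, 4, -20, 0, 0.4],
    [0, 0, -0.06, 4, -20, 0, 0.4],
    [0, 0, -0.06, 4, -20, 0, 0.4],
    [0, 0, -0.06, 4, -20, 0, 0.4],
  ],
)

```text
time_s: 21.53
eef_pos: [496.0, 2.1, 203.3]
ee_rot: [-0.003, 0.992, 0.127, -0.003]
force: [0.7, -0.3, -0.9]
grip_width: 0.402
```

```bash
python3 - <<'E'
from h import *
goal([496.8,278.2,190],-1.318)
E
```

```text
k 0 rv [-0.0072  0.0045  0.0012]
k 3.141592653589793 rv [-0.0071 -0.0113 -3.1404]
shift cm [  7.023 -26.689   1.491] pos [496.    2.1 203.3] j [-0.235  0.277  1.622  0.004  1.25   1.081] t 21.5333 F [ 0.7 -0.3 -0.9] g 0.40207798980166576
```

move_arm(
  series=[
    [-0.007, 0.004, 0, 5, -19, 0, 0.4],
    [-0.007, 0.004, 0, 5, -19, 0, 0.4],
    [-0.007, 0.004, 0, 5, -19, 0, 0.4],
    [-0.007, 0.004, 0, 5, -19, 0, 0.4],
    [-0.007, 0.004, 0, 5, -19, 0, 0.4],
  ],
)

```text
time_s: 21.95
eef_pos: [495.4, 201.5, 202.9]
ee_rot: [-0.0, 0.992, 0.127, -0.001]
force: [0.9, -0.5, 1.3]
grip_width: 0.398
```

```bash
python3 - <<'E'
from h import *
goal([496.8,278.2,130],-1.318)
E
```

```text
k 0 rv [-0.0008  0.0028  0.0025]
k 3.141592653589793 rv [-4.4000e-03 -1.3000e-03 -3.1391e+00]
shift cm [ 2.092 -7.383  7.293] pos [495.4 201.5 202.9] j [1.670e-01 3.590e-01 1.510e+00 1.000e-03 1.276e+00 1.482e+00] t 21.95 F [ 0.9 -0.5  1.3] g 0.397768539751586
```

move_arm(
  series=[
    [0, 0.003, 0.002, 2.1, -7.4, 0, 0.4],
    [0, 0.003, 0.002, 2.1, -7.4, 3, 0.4],
    [0, 0.003, 0.002, 2.1, -7.4, 6, 0.4],
    [0, 0.003, 0.002, 2.1, -7.4, 8.5, 0.4],
    [0, 0.003, 0.002, 2.1, -7.4, 8.5, 0.4],
  ],
)

```text
time_s: 22.37
eef_pos: [493.3, 278.0, 111.4]
ee_rot: [0.001, 0.992, 0.127, -0.006]
force: [-0.9, -1.2, -0.4]
grip_width: 0.403
```

```bash
python3 - <<'E'
from h import *
c=capture("wrist"); save(c,"pics/w28.png",(130,130,380,384),2.3)
goal([496.8,278.2,72],-1.318)
c=capture("wrist")
goal([496.8,278.2,72],-1.318)
E
```

```text
k 0 rv [-0.0004  0.0068  0.0009]
k 3.141592653589793 rv [-1.0800e-02 -6.0000e-04 -3.1407e+00]
shift cm [0.21  0.024 4.282] pos [495.  278.  114.8] j [3.050e-01 5.220e-01 1.510e+00 1.000e-03 1.117e+00 1.622e+00] t 22.4167 F [ 0.6 -0.4  0.5] g 0.4017418061745664
k 0 rv [-0.0007  0.002   0.0003]
k 3.141592653589793 rv [-3.2000e-03 -1.0000e-03 -3.1413e+00]
shift cm [4.400e-02 1.000e-03 4.535e+00] pos [496.5 278.1 117.4] j [3.040e-01 5.190e-01 1.507e+00 1.000e-03 1.118e+00 1.622e+00] t 22.4667 F [-0.2  0.7  0.4] g 0.3991916349677428
```

View pics/w28.png

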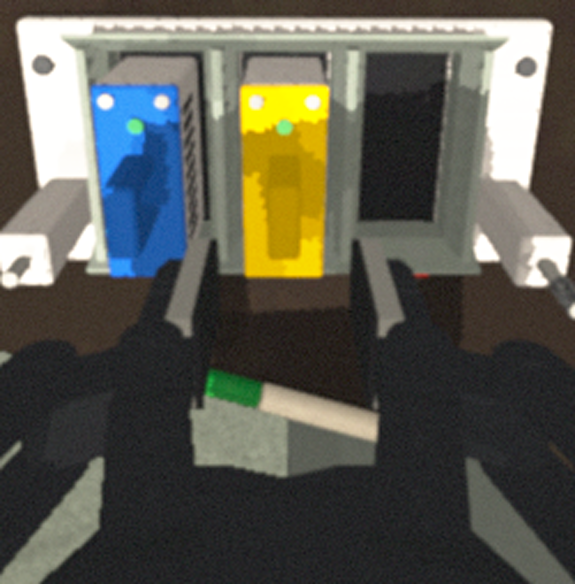

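move_arm(
  series=[
    [0, 0, 0, 0, 0, 2, 0.4],
    [0, 0, 0, 0, 0, 4, 0.4],
    [0, 0, 0, 0, 0, 4.4, 0.4],
    [0, 0, 0, 0, 0, 4.4, 0.2],
    [0, 0, 0, 0, 0, 4.4, 0.2],
  ],
)

```text
time_s: 22.88
eef_pos: [497.3, 278.1, 75.1]
ee_rot: [-0.0, 0.992, 0.126, 0.0]
force: [-0.6, 0.3, 0.8]
grip_width: 0.201
```

move_arm(
  series=[
    [0, 0, 0, 0, 0, 0, 0],
    [0, 0, 0, 0, 0, 0, 0],
    [0, 0, 0, 0, 0, 0, 0],
    [0, 0, 0, 0, 0, 0, 0],
  ],
  grip_force=70,
)

```text
time_s: 23.22
eef_pos: [497.9, 278.3, 76.2]
ee_rot: [-0.001, 0.992, 0.126, 0.001]
force: [0.2, 0.9, 5.1]
grip_width: 0.094
```

move_arm(
  series=[
    [0, 0, 0, 0, 0, -0.7, 0],
    [0, 0, 0, 0, 0, -1.5, 0],
    [0, 0, 0, 0, 0, -3.5, 0],
    [0, 0, 0, 0, 0, -5.5, 0],
    [0, 0, 0, 0, 0, -7.5, 0],
  ],
)

```text
time_s: 23.63
eef_pos: [497.5, 278.1, 152.6]
ee_rot: [-0.001, 0.992, 0.126, 0.001]
force: [1.4, 0.4, -2.3]
grip_width: 0.096
```

move_arm(
  series=[
    [0, 0, 0, 0, 0, -4, 0],
    [0, 0, 0, 0, 0, -7, 0],
    [0, 0, 0, -1, 3.5, -9, 0],
    [0, 0, 0, -2, 7, -9, 0],
    [0, 0, 0, -3, 10.5, -9, 0],
  ],
)

```text
time_s: 24.05
eef_pos: [494.4, 167.9, 244.3]
ee_rot: [-0.0, 0.992, 0.127, 0.002]
force: [-0.1, -0.6, -1.9]
grip_width: 0.097
```

```bash
python3 - <<'E'
from h import *
c=capture("wrist"); save(c,"pics/w29.png",None,1.5)
goal([494.5,-340,230],-1.53)
E
```

```text
k 0 rv [ 0.0021 -0.0026  0.2093]
k 3.141592653589793 rv [ 0.0038  0.0031 -2.9323]
shift cm [-12.433  48.673   1.44 ] pos [494.4 162.4 243.5] j [ 0.093  0.293  1.493 -0.002  1.354  1.414] t 24.1 F [ 2.4 -5.7 -1. ] g 0.09489403082014
```

View pics/w29.png

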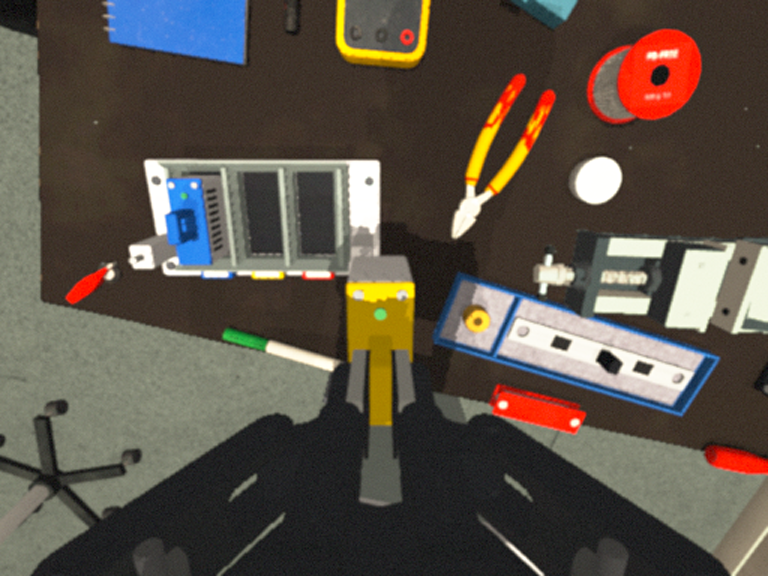

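move_arm(
  series=[
    [0, 0, 0.04, -5.2, 20, 0, 0],
    [0, 0, 0.08, -5.2, 20, 0, 0],
    [0, 0, 0.12, -5.2, 20, 0, 0],
    [0, 0, 0.16, -5.2, 20, 0, 0],
    [0, 0, 0.209, -5.2, 20, 0, 0],
  ],
)

```text
time_s: 24.52
eef_pos: [493.0, -41.2, 244.6]
ee_rot: [0.001, 1.0, 0.02, 0.002]
force: [0.8, 0.4, -2.4]
grip_width: 0.096
```

move_arm(
  series=[
    [0, 0, 0, -0.7, 20, 0, 0],
    [0, 0, 0, -0.7, 20, 0, 0],
    [0, 0, 0, -0.7, 20, 0, 0],
    [0, 0, 0, -0.7, 20, 0, 0],
    [0, 0, 0, -0.7, 20, 0, 0],
  ],
)

```text
time_s: 24.93
eef_pos: [493.2, -244.0, 245.5]
ee_rot: [0.001, 1.0, 0.019, 0.002]
force: [1.2, -0.3, -1.9]
grip_width: 0.093
```

```bash
python3 - <<'E'
from h import *
goal([494.8,-358.6,180],-1.53)
E
```

```text
k 0 rv [ 0.0023 -0.0034 -0.0026]
k 3.141592653589793 rv [-0.0053 -0.0036  3.139 ]
shift cm [-0.298 11.447  6.576] pos [ 493.2 -244.   245.5] j [-0.673  0.357  1.4    0.     1.381  0.86 ] t 24.9333 F [ 1.2 -0.3 -1.9] g 0.09271606976232157
```

move_arm(
  series=[
    [0.002, -0.003, 0, -0.3, 11.4, 0, 0],
    [0.002, -0.003, 0, -0.3, 11.4, 0, 0],
    [0.002, -0.003, 0, -0.3, 11.4, 4, 0],
    [0.002, -0.003, 0, -0.3, 11.4, 7, 0],
    [0.002, -0.003, 0, -0.3, 11.4, 7, 0],
  ],
)

```text
time_s: 25.35
eef_pos: [492.0, -357.8, 168.7]
ee_rot: [-0.004, 1.0, 0.018, -0.004]
force: [-1.8, 0.9, -4.1]
grip_width: 0.094
```

```bash
python3 - <<'E'
from h import *
capture("side")
c=capture("wrist"); save(c,"pics/w30.png",(90,90,400,330),2.4)
goal([494.8,-358.6,180],-1.53)
import pickle; pickle.dump(c,open("w30.pkl","wb"))
E
```

```text
k 0 rv [-0.0015  0.0008 -0.0026]
k 3.141592653589793 rv [1.300e-03 2.400e-03 3.139e+00]
shift cm [ 0.014  0.115 -0.384] pos [ 494.6 -357.5  176.2] j [-0.818  0.545  1.3    0.     1.298  0.715] t 25.45 F [ 0.7  0.1 -1.2] g 0.0959591314287473
```

View pics/w30.png

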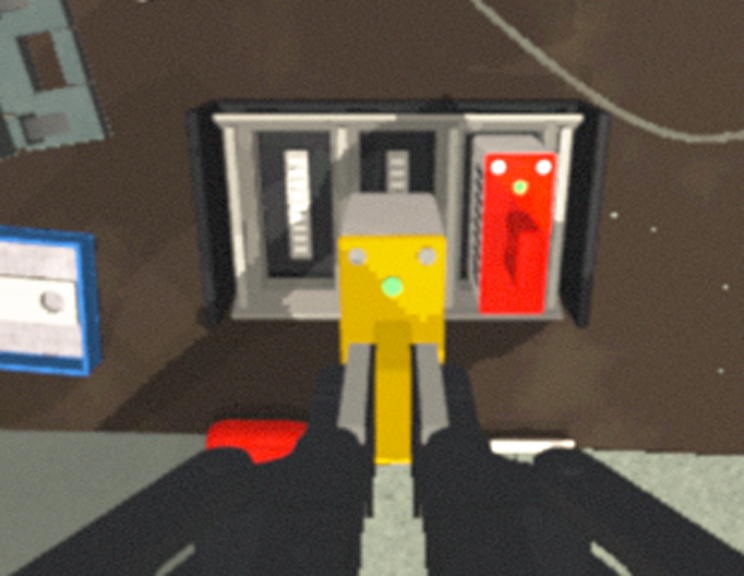

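move_arm(
  series=[
    [0, 0, -0.002, 0, 0.15, 2, 0],
    [0, 0, -0.002, 0, 0.15, 4, 0],
    [0, 0, -0.002, 0, 0.15, 6, 0],
    [0, 0, -0.002, 0, 0.15, 7, 0],
    [0, 0, -0.002, 0, 0.15, 7, 0],
  ],
)

```text
time_s: 25.87
eef_pos: [494.9, -357.9, 106.6]
ee_rot: [-0.001, 1.0, 0.021, -0.001]
force: [0.3, 0.6, -2.2]
grip_width: 0.095
```

```bash
python3 - <<'E'
from h import *
c=capture("top")
c=capture("wrist"); save(c,"pics/w31.png",(90,90,400,330),2.4)
goal([495,-359,76.2],-1.53)
E
```

```text
k 0 rv [ 0.0007 -0.0011  0.0002]
k 3.141592653589793 rv [ 1.8000e-03  1.0000e-03 -3.1414e+00]
shift cm [-5.600e-02  2.000e-03  3.228e+00] pos [ 495.5 -358.9  108.5] j [-0.818  0.613  1.374  0.     1.153  0.711] t 25.9667 F [-0.7  0.4 -1.8] g 0.09564480064904593
```

View pics/w31.png

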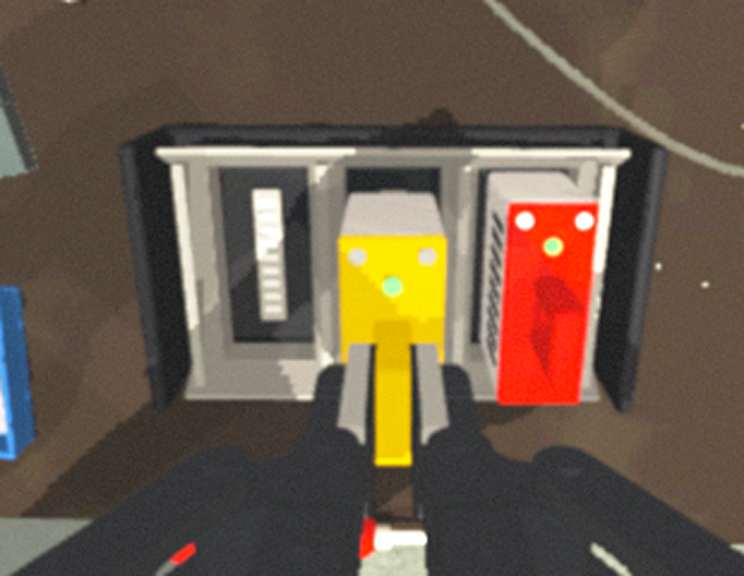

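move_arm(
  series=[
    [0, 0, 0, 0, 0, 1, 0],
    [0, 0, 0, 0, 0, 2, 0],
    [0, 0, 0, 0, 0, 2.6, 0],
    [0, 0, 0, 0, 0, 3.1, 0],
    [0, 0, 0, 0, 0, 3.1, 0],
  ],
)

```text
time_s: 26.38
eef_pos: [495.4, -358.9, 76.7]
ee_rot: [-0.0, 1.0, 0.02, 0.0]
force: [-0.1, -0.2, -1.8]
grip_width: 0.092
```

move_arm(
  series=[
    [0, 0, 0, 0, 0, 0.1, 0],
    [0, 0, 0, 0, 0, 0.2, 0],
    [0, 0, 0, 0, 0, 0.2, 0],
  ],
)

```text
time_s: 26.63
eef_pos: [495.7, -359.3, 76.2]
ee_rot: [0.001, 1.0, 0.02, 0.001]
force: [-3.0, 2.2, 7.6]
grip_width: 0.09
```

Contact came at 76.2 mm, exactly the expected seating height, so I'll release.

move_arm(
  series=[
    [0, 0, 0, 0, 0, 0, 0.2],
    [0, 0, 0, 0, 0, 0, 0.3],
    [0, 0, 0, 0, 0, 0, 0.38],
    [0, 0, 0, 0, 0, 0, 0.38],
  ],
)

```text
time_s: 26.97
eef_pos: [495.7, -359.3, 76.1]
ee_rot: [0.001, 1.0, 0.02, 0.001]
force: [0.1, 0.5, 0.0]
grip_width: 0.382
```

move_arm(
  series=[
    [0, 0, 0, 0, 0, -2, 0.38],
    [0, 0, 0, 0, 0, -5, 0.38],
    [0, 0, 0, 0, 0, -8, 0.38],
    [0, 0, 0, 0, 0, -12, 0.38],
    [0, 0, 0, 0, 0, -13, 0.38],
  ],
)

```text
time_s: 27.38
eef_pos: [496.7, -360.3, 212.4]
ee_rot: [0.004, 1.0, 0.021, 0.004]
force: [1.1, -0.8, 1.7]
grip_width: 0.378
```

```bash
python3 - <<'E'
from h import *
c=capture("wrist"); save(c,"pics/w32.png",(90,60,400,310),2.4)
goal([484,324.5,190],-1.318)
E
```

```text
k 0 rv [ 0.009  -0.0065 -0.2117]
k 3.141592653589793 rv [-0.0095 -0.0133  2.9299]
shift cm [  1.525 -68.498   1.629] pos [ 496.8 -360.4  211.9] j [-0.818  0.518  1.248  0.     1.364  0.711] t 27.4333 F [0.2 0.2 1.9] g 0.38068344032712065
```

View pics/w32.png

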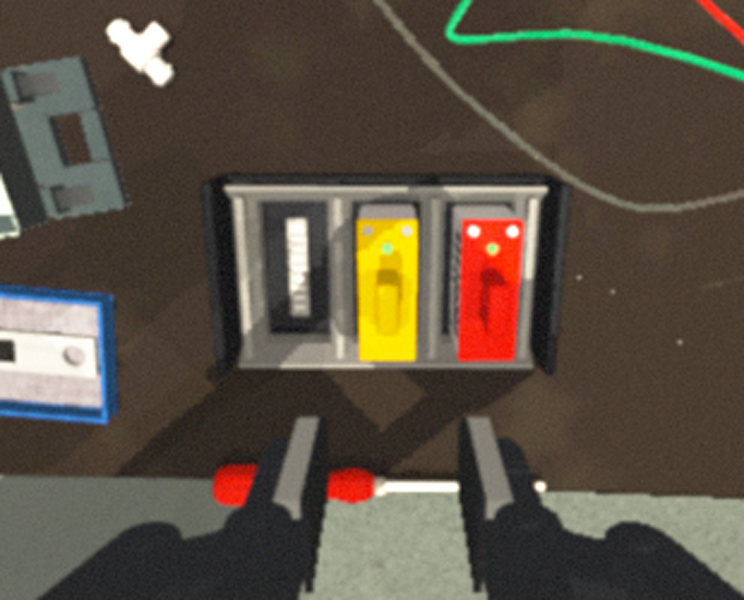

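Yellow and red stand in line. Next is blue.

move_arm(
  series=[
    [0, 0, -0.03, 0.4, -20, 0, 0.4],
    [0, 0, -0.06, 0.4, -20, 0, 0.4],
    [0, 0, -0.09, 0.4, -20, 0, 0.4],
    [0, 0, -0.12, 0.4, -20, 0, 0.4],
    [0.009, -0.006, -0.15, 0.4, -20, 0, 0.4],
  ],
)

```text
time_s: 27.85
eef_pos: [491.7, -157.3, 209.4]
ee_rot: [-0.001, 0.995, 0.097, -0.0]
force: [0.8, -1.4, -0.0]
grip_width: 0.4
```

move_arm(
  series=[
    [0, 0, -0.03, 3.5, -20, 0, 0.4],
    [0, 0, -0.06, 3.5, -20, 0, 0.4],
    [0, 0, -0.06, 3.5, -20, 0, 0.4],
    [0, 0, -0.06, 3.5, -20, 0, 0.4],
    [0, 0, -0.06, 3.5, -20, 0, 0.4],
  ],
)

```text
time_s: 28.27
eef_pos: [486.8, 47.8, 209.0]
ee_rot: [-0.001, 0.992, 0.126, -0.001]
force: [-0.4, 0.5, -0.1]
grip_width: 0.398
```

move_arm(
  series=[
    [0, 0, 0, 4.5, -20, 0, 0.4],
    [0, 0, 0, 4.5, -20, 0, 0.4],
    [0, 0, 0, 4.5, -20, 0, 0.4],
    [0, 0, 0, 4.5, -20, 0, 0.4],
    [0, 0, 0, 4.5, -20, 0, 0.4],
  ],
)

```text
time_s: 28.68
eef_pos: [479.4, 254.8, 208.4]
ee_rot: [-0.001, 0.992, 0.126, -0.001]
force: [0.9, 0.4, -0.7]
grip_width: 0.402
```

```bash
python3 - <<'E'
from h import *
goal([484,324.5,120],-1.318)
E
```

```text
k 0 rv [-0.0019  0.0021  0.0009]
k 3.141592653589793 rv [-3.3000e-03 -3.0000e-03 -3.1407e+00]
shift cm [ 2.21  -6.611  8.848] pos [479.4 254.8 208.4] j [0.272 0.371 1.478 0.002 1.295 1.588] t 28.6833 F [ 0.9  0.4 -0.7] g 0.4019416716178685
```

move_arm(
  series=[
    [-0.002, 0.002, 0, 2.2, -6.6, 0, 0.4],
    [-0.002, 0.002, 0, 2.2, -6.6, 3, 0.4],
    [-0.002, 0.002, 0, 2.2, -6.6, 6, 0.4],
    [-0.002, 0.002, 0, 2.2, -6.6, 8.8, 0.4],
    [-0.002, 0.002, 0, 2.2, -6.6, 8.8, 0.4],
  ],
)

```text
time_s: 29.1
eef_pos: [480.8, 323.6, 114.1]
ee_rot: [0.002, 0.992, 0.127, -0.005]
force: [-0.4, 0.1, -1.7]
grip_width: 0.401
```

```bash
python3 - <<'E'
from h import *
capture("top")
c=capture("wrist"); save(c,"pics/w33.png",(130,130,380,384),2.3)
goal([484,324.5,73],-1.318)
E
```

```text
k 0 rv [0.0003 0.0017 0.0007]
k 3.141592653589793 rv [-2.6000e-03  5.0000e-04 -3.1409e+00]
shift cm [ 0.039 -0.027  4.724] pos [483.8 324.2 120.2] j [ 0.389  0.542  1.461 -0.     1.141  1.707] t 29.2 F [-0.5  0.1  0.1] g 0.4003047766978245
```

View pics/w33.png

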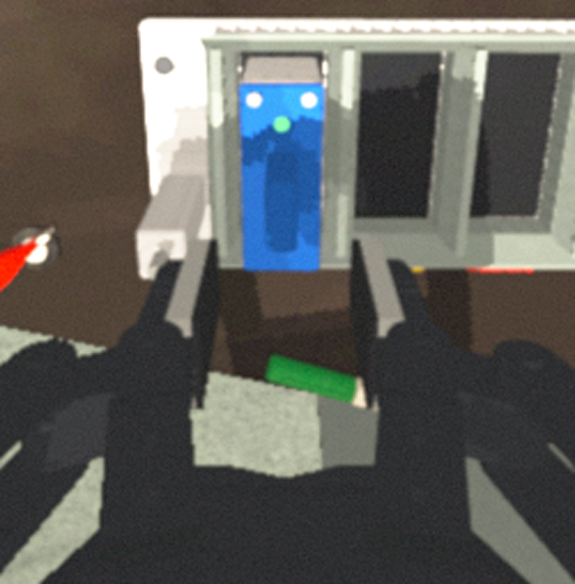

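move_arm(
  series=[
    [0, 0, 0, 0, -0.05, 2, 0.4],
    [0, 0, 0, 0, -0.05, 4, 0.4],
    [0, 0, 0, 0, -0.05, 4.6, 0.4],
    [0, 0, 0, 0, -0.05, 4.6, 0.2],
    [0, 0, 0, 0, -0.05, 4.6, 0.2],
  ],
)

```text
time_s: 29.62
eef_pos: [484.5, 324.8, 76.0]
ee_rot: [-0.0, 0.992, 0.126, 0.0]
force: [0.7, 0.8, 0.7]
grip_width: 0.2
```

move_arm(
  series=[
    [0, 0, 0, 0, 0, 0, 0],
    [0, 0, 0, 0, 0, 0, 0],
    [0, 0, 0, 0, 0, 0, 0],
    [0, 0, 0, 0, 0, 0, 0],
  ],
  grip_force=70,
)

```text
time_s: 29.95
eef_pos: [485.1, 325.0, 77.2]
ee_rot: [-0.0, 0.992, 0.126, 0.001]
force: [-0.6, 0.3, 6.1]
grip_width: 0.09
```

move_arm(
  series=[
    [0, 0, 0, 0, 0, -0.7, 0],
    [0, 0, 0, 0, 0, -1.5, 0],
    [0, 0, 0, 0, 0, -3.5, 0],
    [0, 0, 0, 0, 0, -5.5, 0],
    [0, 0, 0, 0, 0, -7.5, 0],
  ],
)

```text
time_s: 30.37
eef_pos: [484.7, 324.9, 153.6]
ee_rot: [-0.0, 0.992, 0.126, 0.001]
force: [0.3, -1.0, -0.5]
grip_width: 0.088
```

move_arm(
  series=[
    [0, 0, 0, 0, 0, -4, 0],
    [0, 0, 0, 0, 0, -7, 0],
    [0, 0, 0, -1, 3.5, -9, 0],
    [0, 0, 0, -2, 7, -9, 0],
    [0, 0, 0, -3, 10.5, -9, 0],
  ],
)

```text
time_s: 30.78
eef_pos: [481.5, 214.7, 245.4]
ee_rot: [-0.0, 0.992, 0.127, 0.003]
force: [1.2, 0.2, -1.5]
grip_width: 0.096
```

```bash
python3 - <<'E'
from h import *
c=capture("wrist"); save(c,"pics/w34.png",None,1.5)
goal([492.5,-310.6,230],-1.53)
E
```

```text
k 0 rv [ 0.0022 -0.0033  0.2099]
k 3.141592653589793 rv [ 0.0049  0.0032 -2.9317]
shift cm [-11.851  50.637   1.561] pos [481.6 209.4 244.7] j [ 0.188  0.302  1.477 -0.002  1.359  1.508] t 30.8333 F [ 2.6 -3.7 -0. ] g 0.08939683600726418
```

View pics/w34.png

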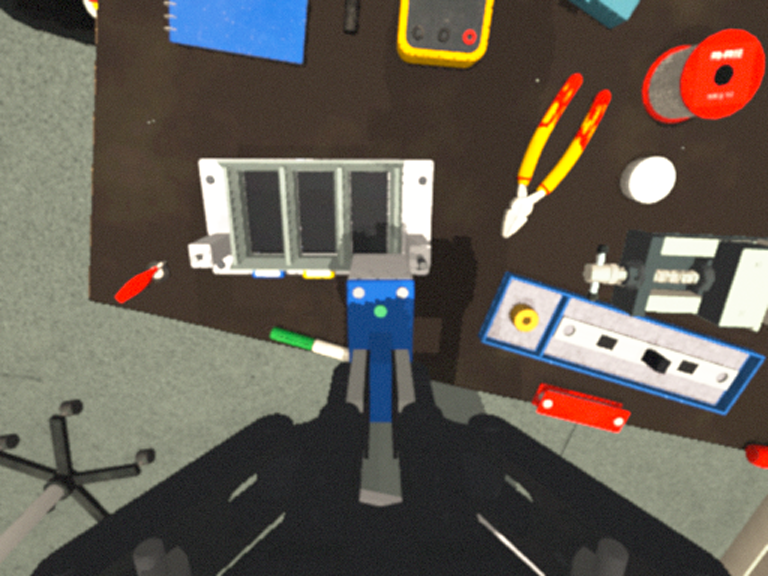

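move_arm(
  series=[
    [0, 0, 0.04, -4.8, 20, 0, 0],
    [0, 0, 0.08, -4.8, 20, 0, 0],
    [0, 0, 0.12, -4.8, 20, 0, 0],
    [0, 0, 0.16, -4.8, 20, 0, 0],
    [0, 0, 0.208, -4.8, 20, 0, 0],
  ],
)

```text
time_s: 31.25
eef_pos: [484.1, 5.6, 245.8]
ee_rot: [0.001, 1.0, 0.021, 0.002]
force: [1.1, -0.2, -2.0]
grip_width: 0.094
```

move_arm(
  series=[
    [0, 0, 0, 0, 20, 0, 0],
    [0, 0, 0, 0, 20, 0, 0],
    [0, 0, 0, 0, 20, 0, 0],
    [0, 0, 0, 0, 20, 0, 0],
    [0, 0, 0, 0, 20, 0, 0],
  ],
)

```text
time_s: 31.67
eef_pos: [491.8, -196.9, 246.9]
ee_rot: [0.001, 1.0, 0.02, 0.002]
force: [0.7, 0.2, -1.3]
grip_width: 0.092
```

```bash
python3 - <<'E'
from h import *
goal([493.3,-310.8,175],-1.53)
E
```

```text
k 0 rv [ 0.0025 -0.0046 -0.0009]
k 3.141592653589793 rv [-0.0071 -0.0039  3.1407]
shift cm [-0.34  11.367  7.215] pos [ 491.8 -196.9  246.9] j [-6.030e-01  3.090e-01  1.461e+00  1.000e-03  1.366e+00  9.280e-01] t 31.6667 F [ 0.7  0.2 -1.3] g 0.09171241654919132
```

move_arm(
  series=[
    [0.002, -0.004, 0, -0.3, 11.4, 0, 0],
    [0.002, -0.004, 0, -0.3, 11.4, 0, 0],
    [0.002, -0.004, 0, -0.3, 11.4, 4, 0],
    [0.002, -0.004, 0, -0.3, 11.4, 7, 0],
    [0.002, -0.004, 0, -0.3, 11.4, 7, 0],
  ],
)

```text
time_s: 32.08
eef_pos: [490.9, -311.0, 170.7]
ee_rot: [-0.004, 1.0, 0.019, -0.004]
force: [-1.5, 1.1, -2.0]
grip_width: 0.095
```

```bash
python3 - <<'E'
from h import *
capture("side")
c=capture("wrist"); save(c,"pics/w35.png",(90,90,400,330),2.4)
goal([493.3,-310.8,110],-1.53)
E
```

```text
k 0 rv [-0.001   0.0005 -0.001 ]
k 3.141592653589793 rv [8.0000e-04 1.6000e-03 3.1406e+00]
shift cm [-0.021  0.033  6.773] pos [ 493.5 -310.5  177.7] j [-0.763  0.484  1.392  0.     1.266  0.768] t 32.1833 F [ 0.6 -0.7  0.3] g 0.09215655765616008
```

View pics/w35.png

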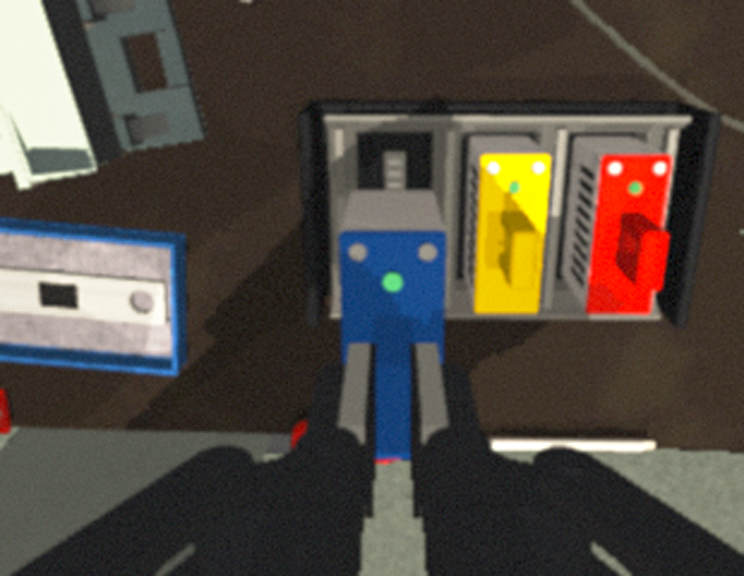

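move_arm(
  series=[
    [0, 0, 0, 0, 0.06, 2, 0],
    [0, 0, 0, 0, 0.06, 4, 0],
    [0, 0, 0, 0, 0.06, 6, 0],
    [0, 0, 0, 0, 0.06, 6.9, 0],
    [0, 0, 0, 0, 0.06, 6.9, 0],
  ],
)

```text
time_s: 32.6
eef_pos: [493.9, -310.1, 109.3]
ee_rot: [-0.001, 1.0, 0.021, -0.0]
force: [-0.5, 0.4, -0.4]
grip_width: 0.091
```

```bash
python3 - <<'E'
from h import *
capture("top")
c=capture("wrist"); save(c,"pics/w36.png",(90,90,400,330),2.4)
goal([493.3,-310.8,77.2],-1.53)
E
```

```text
k 0 rv [ 0.0011 -0.0015 -0.0001]
k 3.141592653589793 rv [-2.4000e-03 -1.8000e-03  3.1415e+00]
shift cm [-0.121 -0.041  3.379] pos [ 494.5 -311.1  111. ] j [-0.762  0.555  1.467  0.     1.119  0.768] t 32.7 F [-0.3 -0.3 -1.1] g 0.09336269093707884
```

View pics/w36.png

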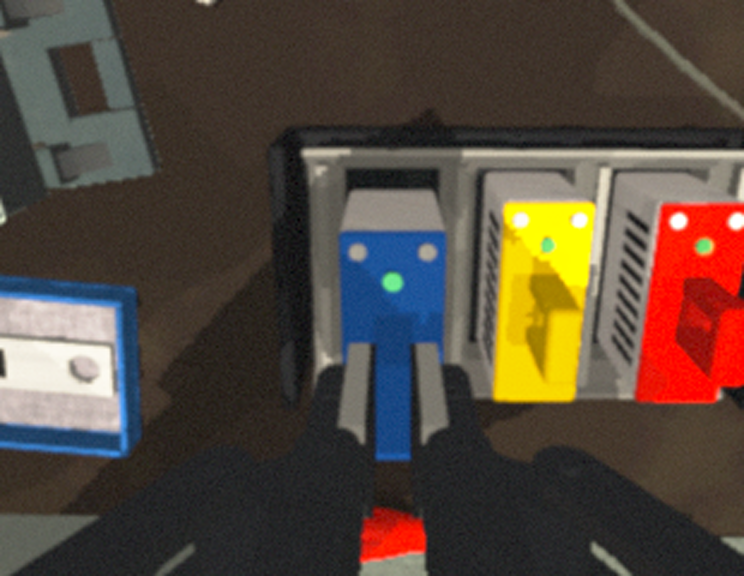

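move_arm(
  series=[
    [0, 0, 0, -0.1, 0, 1, 0],
    [0, 0, 0, -0.1, 0, 2, 0],
    [0, 0, 0, -0.1, 0, 2.7, 0],
    [0, 0, 0, -0.1, 0, 3.25, 0],
    [0, 0, 0, -0.1, 0, 3.25, 0],
  ],
)

```text
time_s: 33.12
eef_pos: [493.4, -311.1, 77.7]
ee_rot: [0.0, 1.0, 0.02, 0.0]
force: [0.9, -0.0, -0.9]
grip_width: 0.091
```

move_arm(
  series=[
    [0, 0, 0, 0, 0, 0.1, 0],
    [0, 0, 0, 0, 0, 0.2, 0],
    [0, 0, 0, 0, 0, 0.2, 0],
  ],
)

```text
time_s: 33.37
eef_pos: [493.6, -311.6, 77.2]
ee_rot: [0.001, 1.0, 0.02, 0.001]
force: [-3.6, 1.8, 11.6]
grip_width: 0.097
```

move_arm(
  series=[
    [0, 0, 0, 0, 0, 0, 0.2],
    [0, 0, 0, 0, 0, 0, 0.3],
    [0, 0, 0, 0, 0, 0, 0.38],
    [0, 0, 0, 0, 0, 0, 0.38],
  ],
)

```text
time_s: 33.7
eef_pos: [493.6, -311.5, 77.0]
ee_rot: [0.001, 1.0, 0.02, 0.001]
force: [0.6, -0.1, -0.7]
grip_width: 0.378
```

move_arm(
  series=[
    [0, 0, 0, 0, 0, -2, 0.38],
    [0, 0, 0, 0, 0, -5, 0.38],
    [0, 0, 0, 0, 0, -8, 0.38],
    [0, 0, 0, 0, 0, -12, 0.38],
    [0, 0, 0, 0, 0, -13, 0.38],
  ],
)

```text
time_s: 34.12
eef_pos: [494.7, -312.5, 212.8]
ee_rot: [0.004, 1.0, 0.02, 0.004]
force: [0.6, -0.4, 0.5]
grip_width: 0.377
```

move_arm(
  series=[
    [0, 0, 0, 0, 4, -2, 0.38],
    [0, 0, 0, 0, 5, -2, 0.38],
    [0, 0, 0, 0, 5, -2, 0.38],
    [0, 0, 0, 0, 5, -2, 0.38],
    [0, 0, 0, 0, 5, -2, 0.38],
  ],
)

```text
time_s: 34.53
eef_pos: [496.4, -361.4, 232.2]
ee_rot: [0.003, 1.0, 0.02, 0.003]
force: [0.2, -0.5, -0.2]
grip_width: 0.381
```

```bash
python3 - <<'E'
from h import *
import pickle
c=capture("wrist"); save(c,"pics/w37.png",(90,60,400,310),2.4); pickle.dump(c,open("w37.pkl","wb"))
c=capture("side"); save(c,"pics/s37.png",(200,90,330,250),3.7)
c=capture("top"); save(c,"pics/t37.png",(85,140,400,230),2.5)
E
```

```text
(no output)
```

View pics/w37.png

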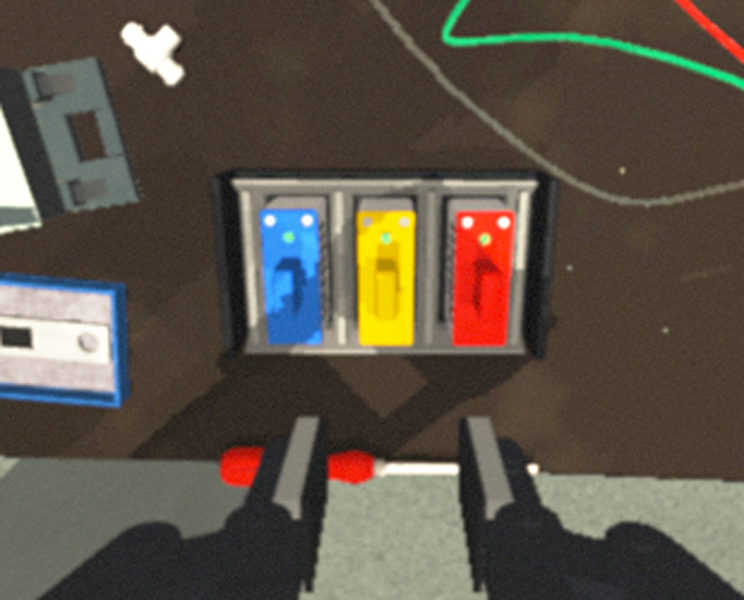

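View pics/s37.png

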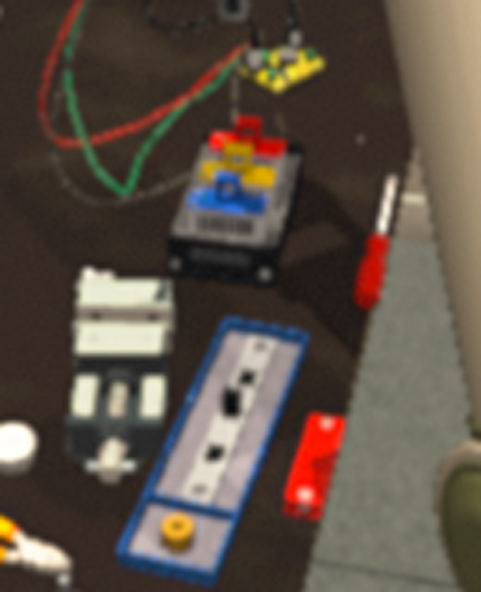

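View pics/t37.png

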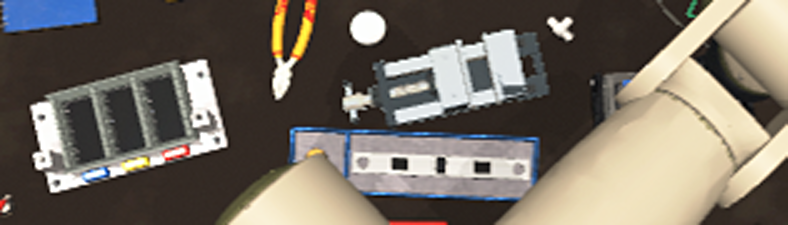

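The wrist picture shows blue, yellow and red in a row at crop px (290,278), (386,278) and (483,278), with equal size and spacing. The nut and bar lie in their compartments and the burn-in rack is empty.

```bash
python3 - <<'E'
from rig import job,ctrl
s=ctrl.sense(); print(s["time_s"],s["force"]); print(job.finish_job())
E
```

```text
34.6833 [-0.84990223  0.25211577  0.48062135]
the job is handed in; nothing more can be done
None
```

I handed the job in at 34.7 s. The nut is in the tray's small compartment, and the bar lies flat in the long one. The modules stand upright in the transport rack as blue, yellow, red from left to right, matching the clips.

**Last checks:**
- **Seating:** each module touched the bay floor within 0.1 mm of the height its grasp predicted (TCP 73.6, 76.2 and 77.2 mm).
- **Pictures:** the wrist view shows the three modules level and evenly spaced. The side view shows the nut and bar in their compartments.
- **Robot:** the gripper was empty, about 140 mm above the module handles and touching nothing.

**What disagreed or went wrong:**
- **Nut placing:** I lowered the nut about 2 mm too far, so it pressed on the tray floor with about 53 N at the wrist. That is under the 120 N wrist limit, and the contact was through the held nut, not the gripper body. It slipped slightly; I eased off, re-centred it and released it upright.
- **Position estimates:** the top and wrist cameras disagreed by up to 4 mm on the transport rack and tray. I settled it with closer wrist views before each placing.

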